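# Pack the meter away, close and latch its case

## Task

Pack the hand-held meter away in its open case. First take the stray marker pen out of the case and lay it on the bench away from the case; then draw the meter out of its dock by its free end, lay it on the bench and let go to change grip, take it at its middle and set it, screen up and without dropping it, flat in the cut-out of the case (either end first), let go, and then shut the lid fully and fold the latch down flat against the front. Leave the glassware and other things around alone.

Things in the scene. Friction and masses are not known exactly. Their poses are not given: they have to be found in the camera images.
- case: Grey instrument case, fixed to the bench; origin at the centre of its underside, x to the back (hinge side), y along its length, z up. Tub 130 (x) x 212 (y) mm, rim 44 mm high, walls 6 mm. A black padded insert fills it to 40 mm height, with one central cut-out 42 mm (x) by 158 mm (y), floor at 10 mm height, so the cut-out is 30 mm deep. At mid-length a finger notch on each side widens the cut-out to 106 mm in x over 46 mm in y, also 30 mm deep.
- lid (a joint): Lid of the case, rad: 0 shut, 1.57 upright, 1.9 wide open. A slab 130 x 212 x 12 mm thick lying on the rim when shut. The hinge is stiff (about 0.3 N m): the lid stays where it is left and must be moved all the way down.
- lid_hinge (a point): Middle of the lid's hinge line, on the lid's underside at the back rim: case x +65, z 44 mm; the line runs along case y.
- lid_edge (a point): Middle of the lid's free front edge (half-way through its thickness), 130 mm from the hinge line.
- latch (a joint): Snap latch, rad: 0 folded down flat against the front of the case (fastened, when the lid is shut), 1.57 standing straight out from the lid's front edge, at most 1.8. Stays where it is left (about 0.03 N m). A white tab 50 wide (case y), 34 long, 6 mm thick, hinged along case y at the middle of the lid's front edge (with the lid shut: case x -67, z 50 mm); its outer face lies 6 mm outside the hinge axis when fastened.
- latch_tip (a point): Free edge of the latch tab, middle of its width, 34 mm from its hinge.
- dock: White charging dock, fixed; origin at the centre of its underside, x away from its mouth. A sleeve 105 (x) x 50 (y) x 43 mm tall (base plate 70 wide, 6 mm high), inner passage 40 mm wide, 31 mm high, floor at 6 mm height; open only at its -x end, a stop at the other end. The bench before the mouth is clear for at least 175 mm, 50 mm to either side of its axis.
- dock_mouth (a point): Centre of the dock's open mouth: dock x -52.5, z 21 mm.
- meter_mid (a point): Centre of the hand-held meter, a white bar 150 (its x) x 36 (y) x 28 mm (z), 120 g, with a dark screen on top. It lies in the dock along dock x, screen up, about 50 mm (44 to 58) of it standing out of the mouth.
- marker_mid (a point): Centre of the stray marker pen (white barrel, black cap), 18 x 136 (its y) x 18 mm tall, lying slantwise across the insert of the open case, standing above the rim.
- cage_a: Fixed animal cage with wire lid at the right side of the work, 317 (its x) x 198 (its y) x 192 mm tall; origin at the centre of its underside. An obstacle for the gripper; a second one stands beyond it.
- flask_mid (a point): Bystander: conical glass flask, 71 mm wide at its foot, 92 mm tall; this is its centre, half-way up.
- bottle_mid (a point): Bystander: small glass bottle with screw cap, 48 mm wide, 98 mm tall; this is its centre, half-way up.
- beaker_mid (a point): Bystander: glass beaker, 72 mm wide, 85 mm tall; this is its centre, half-way up.
- dish_mid (a point): Bystander: clear flat dish with lid, 90 mm wide, 15 mm tall; this is its centre, half-way up.
Not all that is in view belongs to the job. There is more than one size of the part that bears marker_mid; the job needs the largest.

How it is judged:
By the outcome, as a careful person would: the job done as asked, in the order asked, and still so for the second after the job is handed in, with the robot touching nothing.
It also fails if it takes over 72 s, if anything falls off the work surface, if the arm or the gripper's body presses on something with over 40 N, if the wrist force passes 120 N, or if a joint passes its speed limit or range.

## Robot

A 6-joint arm with a two-finger parallel gripper is mounted at the origin on a cart in front of the work surface, level with it; the furniture and walls round the work are solid. World frame = base frame: x ahead of the robot, y to its left, z up, the work surface at z = 0. Lengths are in m, angles in rad, forces in N, time in s.
With the tool pointing down it reaches from about 0.35 to 0.975 m from the base axis. Payload 4.9 kg.
Tool frame: the origin (TCP) lies at the very end of the fingers, on their centre line; the grasp point (between the pads) lies 19 mm behind it; z points along the fingers, x is the direction in which the jaws open and shut, and the axes are right-handed (so a half turn about z gives the same grasp; the last joint's range is limited). The gripper opens to 85 mm and grips with 20 to 120 N. Pads are 22 mm wide; open, the fingers measure 114 mm over their backs; the gripper's body (76 mm by 85 mm) begins 54 mm behind the grasp point. The pads swing forward as they close: fully open they stand 13 mm farther back than shut.
Start: joints at [1.216, 0.053, 1.613, -0, 1.476, -0.119], TCP at [0.146, 0.608, 0.231] pointing down, gripper open.
Joint ranges: [-3.01, 3.01], [-1.01, 2.22], [0.06, 2.58], [-1.02, 4.17], [0.09, 2.62], [-3.14, 3.14]. Speed limits (rad/s): [2.57, 2.57, 3.14, 3.14, 3.14, 3.14].

## Interface

Orientations are given as a rotation vector (axis times angle).
In Python, from station import monitor, imaging, ticket gives the robot as it stands.
- The arm moves only by the tool step_arm, never from a script. Its argument "targets" is one flat list of numbers, 4 for each row, row after row: the shift along the tool's x, y, z in m, then the turn about the tool's z in rad. In form: [tx, ty, tz, roll, tx, ty, tz, roll, ...]. A call has 1 to 12 rows; each row is the pose to reach, as a shift and turn from the pose measured when the call began, along the tool's axes at that moment; what a row does not reach only later rows make up. A row lasts 1/12 s, in which the tool goes at most 41.7 mm and 7.16 degrees, less where a joint would pass 70% of its speed; a pose out of reach is approached as far as the arm can. A call with a gripper value outside its range is refused whole. "grip" is the finger opening in m, from 0 to 0.0854, set as the call begins (left out, the last holds). The fingers move at their own pace and stop on an object; "force" is the grip in N (left out, the last holds). Time passes only in rows, so rows that repeat a pose let the fingers close. It gives the time, the measured TCP pose, the force and the opening at its end, in the units of the state.
- monitor.get_obs(): the state, without advancing time (a new reading comes with each control period).
- imaging.get_image(name): name is "scene" or "top" or "wrist"; returns a dict with "color" (420x560x3 uint8, red, green, blue), "depth" (420x560 float32, m along the optical axis (not along the pixel's ray), 0 where there is no reading), "fov_y" (degrees; the focal length in pixels is half the picture's height over the tangent of half this angle, whatever the lens; pixels are square), "cx", "cy" (the principal point, pixels), "R" (3x3) and "t" (3): a world point X has camera coordinates R X + t. Camera axes: x right, y down, z forward; pixel columns grow to the right and rows downward; lengths in m; the calibration is good to about 2 mm. A picture is of the moment at which its call begins.
- ticket.finish_job(): hands the job in, once; it reports no verdict.
Trained networks look in a picture, given as the dict that the camera call returned (one of the last four; its "shot" number tells which), for a name from the list of things; names that differ only in an ending like _2 or _b are one class to them, and where a whole thing is asked for, a point or a joint stands for the part that bears it (a point fixed in the world has none). Each returns a list of dicts, best first, with "score" (0 to 1); they miss things now and then, are a little off and sometimes report something else, mostly with a low value. They report only what shows in the picture. A call takes as long as a camera call. They do not tell look-alikes from the thing itself.
- imaging.search_frame(name, picture): "uv" ([column, row] in pixels, amid what is visible of it).
- imaging.mark_of(name, picture): "uv" ([column, row] in pixels: a listed point, or the origin of a listed thing).
The state is a dict: "t": time; "q": joint angles; "dq": joint speeds; "effort": joint torques, N m; "tool_pos": TCP position; "tool_rot": TCP orientation; "contact_force": force on the tool from outside, world axes, zero at the start; "wrist_torque": the same for the moment, N m; "opening": finger opening in m.
Only numpy, scipy, OpenCV 4.12 (cv2) and the standard library are available. Lean on these libraries where they do the work, as an engineer would, in place of code of your own. Each camera call takes 0.05 s, during which the arm holds its last target.

## Working session

There is one attempt and no reset: what is moved stays moved. The work goes in short steps, Python scripts to look and compute and a tool call to move; the robot and the scene stay as the last step left them, time stands still between calls to the robot, and variables do not carry over. Pictures are saved under pics/ and viewed, and the job is handed in when it is done.

Besides the shell and the picture viewer there is one more tool, called after "Emit:" as name(argument=value, ...) on one line, values as JSON. step_arm: Moves the arm, as the interface text tells. Its arguments: {"type":"object","properties":{"targets":{"type":"array","items":{"type":"number"}},"grip":{"type":"number"},"force":{"type":"number"}},"required":["targets"]}

```bash
ls -la; mkdir -p pics; python3 - <<'E'
from station import monitor, imaging, ticket
import cv2,pickle
o=monitor.get_obs();print(o)
for n in ["scene","top","wrist"]:
    d=imaging.get_image(n);cv2.imwrite(f"pics/a_{n}.png",d["color"][:,:,::-1]);pickle.dump(d,open(f"pics/a_{n}.pkl","wb"))
    print(n,d["fov_y"],d["cx"],d["cy"],d["R"],d["t"],d.keys())
    for k in ["case","lid_hinge","lid_edge","latch_tip","dock","dock_mouth","meter_mid","marker_mid","cage_a","flask_mid","bottle_mid","beaker_mid","dish_mid"]:
        if n!="wrist":
            r=imaging.mark_of(k,d); print(k,[(x["uv"],round(float(x["score"]),2)) for x in r[:3]])
E
```

```text
total 12
drwxr-xr-x  3 agent agent 4096 Dec  6 23:20 .
drwxr-xr-x 23 root  root  4096 Dec  6 23:20 ..
drwxr-xr-x  2 agent agent 4096 Dec  6 23:20 pics
{'t': 0.0, 'q': array([ 1.21603814e+00,  5.34013375e-02,  1.61433494e+00,  1.31011729e-05,
        1.47598261e+00, -1.18999499e-01]), 'dq': array([-0.00051756,  0.00077531, -0.00186318, -0.00036017,  0.00186661,
        0.00039778]), 'effort': array([-1.38356147e-03, -3.93674541e+01, -3.70179033e+01, -2.47154003e-04,
        7.18211144e-03, -7.68696850e-06]), 'tool_pos': array([0.14576127, 0.60711147, 0.23001098]), 'tool_rot': array([ 2.46641953,  1.94408746, -0.0028596 ]), 'contact_force': array([ 1.78314396, -0.38680516,  0.20994551]), 'wrist_torque': array([ 0.00174935,  0.03797191, -0.01590848]), 'opening': 0.0850479404663689}
scene 48.7711214917656 287.4317162244438 215.09388553451095 [[-0.68458332 -0.728922    0.00428822]
 [-0.3887932   0.36015495 -0.8480143 ]
 [ 0.61659186 -0.58220368 -0.52995599]] [0.37051185 0.26294192 1.45338053] dict_keys(['color', 'depth', 'fov_y', 'cx', 'cy', 'R', 't', 'shot'])
case []
lid_hinge [([318.9, 
[... 861 characters left out ...]
.7)]
dock_mouth [([190.5, 211.1], 0.79), ([291.5, 149.5], 0.4)]
meter_mid [([189.5, 203.9], 0.51)]
marker_mid [([339.7, 215.7], 0.71), ([248.5, 263.3], 0.7), ([293.8, 267.0], 0.54)]
cage_a [([444.8, 246.7], 0.88)]
flask_mid [([381.7, 273.3], 0.85)]
bottle_mid [([295.7, 145.6], 0.8)]
beaker_mid [([250.6, 183.5], 0.86)]
dish_mid [([134.6, 242.6], 0.67), ([343.4, 193.6], 0.46)]
wrist 64.05304437682562 275.19141282283607 205.42514948157827 [[ 2.35168492e-01  9.71954613e-01 -1.04260091e-04]
 [ 9.32833994e-01 -2.25672965e-01  2.80878004e-01]
 [ 2.72977143e-01 -6.61509139e-02 -9.59743474e-01]] [-0.62447115 -0.03527731  0.38022072] dict_keys(['color', 'depth', 'fov_y', 'cx', 'cy', 'R', 't', 'shot'])
```

```bash
python3 - <<'E'
import cv2
for n,(a,b,c,d) in {"scene":(140,440,140,340),"top":(100,480,100,320)}.items():
    i=cv2.imread(f"pics/a_{n}.png"); i=i[c:d,a:b]; i=cv2.resize(i,None,fx=2.1,fy=2.1,interpolation=cv2.INTER_CUBIC); cv2.imwrite(f"pics/b_{n}.png",i)
E
```

```text
(no output)
```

View pics/a_top.png

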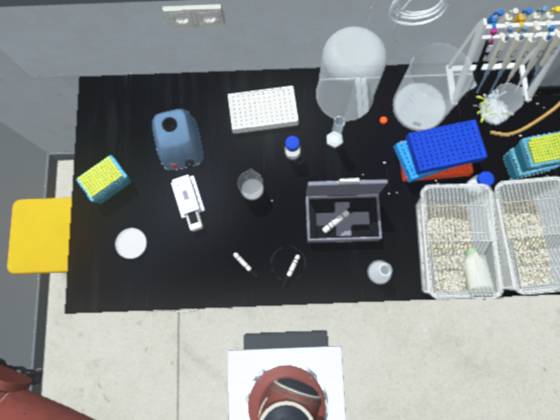

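View pics/a_scene.png

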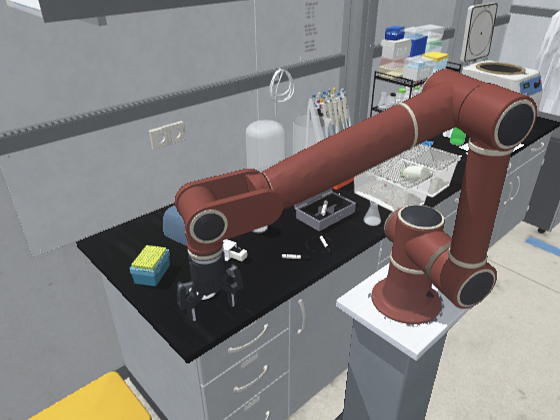

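```bash
python3 -c 1
```

```text
(no output)
```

View pics/b_top.png

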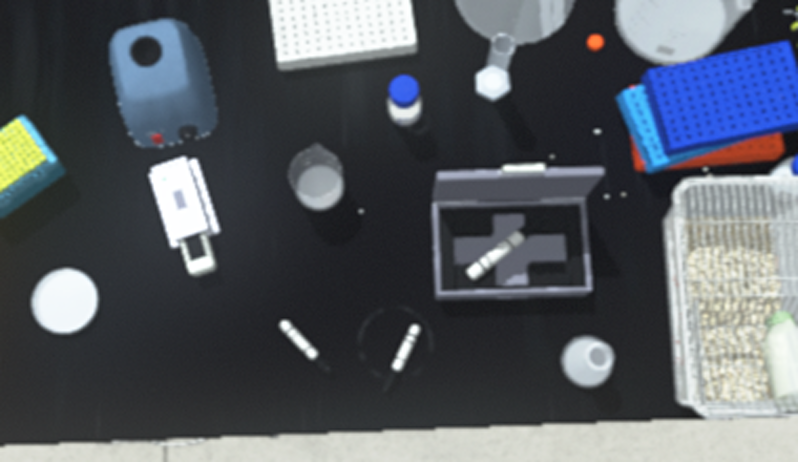

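View pics/b_scene.png

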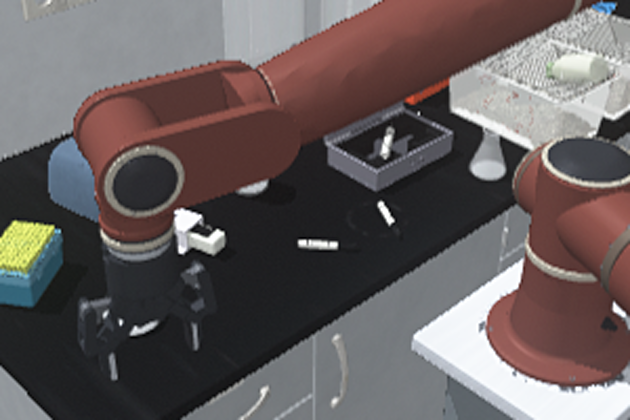

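View pics/a_wrist.png

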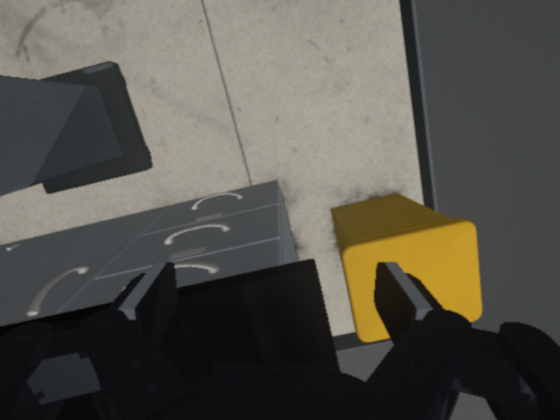

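The top picture shows the open case with the largest pen at (336,221), the dock and meter at (188,203), and small look-alike pens at (243,262) and (293,266). In the scene picture the arm hides part of the work.

```bash
cat > h.py <<'E'
import numpy as np, cv2, pickle
from scipy.spatial.transform import Rotation as Ro
def f(d): return d["color"].shape[0]/2/np.tan(np.radians(d["fov_y"]/2))
def ray(d,uv):
    c=np.array([(uv[0]-d["cx"])/f(d),(uv[1]-d["cy"])/f(d),1.]); R=np.array(d["R"]);t=np.array(d["t"])
    return -R.T@t, R.T@c
def atz(d,uv,z):
    o,r=ray(d,uv); return o+r*(z-o[2])/r[2]
def dep(d,uv):
    o,r=ray(d,uv); k=d["depth"][int(round(uv[1])),int(round(uv[0]))]; return o+r*k
def proj(d,X):
    c=np.array(d["R"])@np.asarray(X,float)+np.array(d["t"]); return np.array([d["cx"]+f(d)*c[0]/c[2],d["cy"]+f(d)*c[1]/c[2]])
def cloud(d):
    h,w=d["depth"].shape; u,v=np.meshgrid(np.arange(w),np.arange(h)); k=d["depth"]
    c=np.stack([(u-d["cx"])/f(d)*k,(v-d["cy"])/f(d)*k,k],-1); R=np.array(d["R"]);t=np.array(d["t"])
    return (c-t)@R
def shot(n,name,full=True):
    from station import imaging
    d=imaging.get_image(n); cv2.imwrite(f"pics/{name}.png",d["color"][:,:,::-1]); pickle.dump(d,open(f"pics/{name}.pkl","wb")); return d
def load(name): return pickle.load(open(f"pics/{name}.pkl","rb"))
def obs():
    from station import monitor
    o=monitor.get_obs(); R=Ro.from_rotvec(o["tool_rot"]).as_matrix()
    return o,R
np.set_printoptions(precision=4,suppress=True)
E
python3 - <<'E'
from h import *
d=load("a_top"); P=cloud(d)
o,R=obs(); print(R)
pts={"case_fl":(307,242),"case_fr":(381,241),"lid_tl":(307,180),"lid_tr":(386,180),"lid_bl":(307,195),"latch":(348,180),"pen_a":(325,229),"pen_b":(346,213),"dockBL":(172,178),"dockmouth":(189,210),"met_end":(196,225),"beaker":(251,186),"flask":(381,271),"bottle":(293,148),"dish":(130,242),"p2":(243,262),"p3":(293,266),"cagecorner":(420,190),"cage_fl":(424,296),"bluebox":(178,140),"edge":(243,308)}
for k,u in pts.items(): print(k,u,P[u[1],u[0]])
for x in range(305,385,6): print(x,P[215,x],P[228,x],P[238,x],P[190,x])
E
```

```text
[[ 0.2336  0.9723  0.    ]
 [ 0.9723 -0.2336 -0.    ]
 [-0.      0.     -1.    ]]
case_fl (307, 242) [ 0.4503 -0.08    0.0069]
case_fr (381, 241) [ 0.4458 -0.299   0.0009]
lid_tl (307, 180) [ 0.6417 -0.0896 -0.0009]
lid_tr (386, 180) [ 0.5837 -0.2899  0.1772]
lid_bl (307, 195) [ 0.5796 -0.0841  0.0602]
latch (348, 180) [ 0.5792 -0.1846  0.2074]
pen_a (325, 229) [ 0.4776 -0.1304  0.062 ]
pen_b (346, 213) [ 0.5223 -0.1935  0.0592]
dockBL (172, 178) [0.6629 0.3212 0.0028]
dockmouth (189, 210) [0.5524 0.2609 0.0421]
met_end (196, 225) [0.5089 0.2421 0.0325]
beaker (251, 186) [0.6279 0.0811 0.0047]
flask (381, 271) [ 0.3576 -0.2911  0.0043]
bottle (293, 148) [ 0.7108 -0.0485  0.0987]
dish (130, 242) [0.4691 0.4388 0.0146]
p2 (243, 262) [0.3988 0.1094 0.0062]
p3 (293, 266) [ 0.3813 -0.0359  0.0098]
cagecorner (420, 190) [ 0.5968 -0.43   -0.0002]
cage_fl (424, 296) [ 0.2817 -0.4102 -0.0013]
bluebox (178, 140) [0.7447 0.2807 0.1077]
edge (243, 308) [ 0.279   0.1845 -0.8095]
305 [ 0.5329 -0.0783  0.0005] [ 0.4929 -0.0763  0.0033] [ 0.4629 -0.0749  0.0035] [ 0.6099 -0.0819  0.0013]
311 [ 0.524
[... 692 characters left out ...]
 [ 0.452  -0.1934  0.0447] [ 0.578  -0.1942  0.1072]
353 [ 0.5249 -0.22    0.0129] [ 0.4815 -0.2136  0.0384] [ 0.4508 -0.2101  0.0485] [ 0.5775 -0.211   0.1067]
359 [ 0.5254 -0.2388  0.0069] [ 0.48   -0.2302  0.0431] [ 0.4508 -0.228   0.0438] [ 0.5787 -0.229   0.0994]
365 [ 0.523  -0.2551  0.0155] [ 0.4789 -0.247   0.0458] [ 0.4501 -0.2451  0.0442] [ 0.5763 -0.2446  0.1065]
371 [ 0.5167 -0.2676  0.0436] [ 0.4788 -0.2649  0.0422] [ 0.4498 -0.2627  0.0421] [ 0.5782 -0.2633  0.0963]
377 [ 0.5162 -0.2851  0.0432] [ 0.4784 -0.2825  0.0408] [ 0.4483 -0.2789  0.0472] [ 0.5775 -0.2802  0.0964]
383 [ 0.5238 -0.3114  0.0009] [ 0.4846 -0.3084 -0.0001] [ 0.4549 -0.3063 -0.002 ] [ 0.5997 -0.3169  0.0054]
```

```bash
python3 - <<'E'
from h import *
o,R=obs(); d=load("a_wrist"); C=-d["R"].T@d["t"]; print("cam in tool",R.T@(C-o["tool_pos"]), "axes in tool (rows x,y,z)",d["R"]@R)
t=load("a_top"); P=cloud(t)
# dock top & meter
m=(np.abs(P[...,0]-.58)<.1)&(np.abs(P[...,1]-.27)<.07)
z=P[...,2]
for lo,hi,n in[(.038,.048,"docktop"),(.027,.0375,"meter")]:
    q=P[m&(z>lo)&(z<hi)][:,:2]; r=cv2.minAreaRect(q.astype(np.float32)*1000); print(n,len(q),r)
m=(np.abs(P[...,0]-.515)<.055)&(np.abs(P[...,1]+.19)<.1)&(z>.05)&(z<.075)
q=P[m][:,:2]; print("pen",len(q),cv2.minAreaRect(q.astype(np.float32)*1000),q.mean(0))
m=(np.abs(P[...,0]-.56)<.05)&(np.abs(P[...,1]+.185)<.13)&(z>.07); q=P[m]; 
for a in np.arange(.07,.22,.01):
    s=q[(q[:,2]>=a)&(q[:,2]<a+.01)]
    if len(s): print(round(a,2),len(s),s[:,0].mean(),s[:,1].min(),s[:,1].max())
m=(np.abs(P[...,0]-.513)<.075)&(np.abs(P[...,1]+.185)<.125)&(z>.035)&(z<.07)
print(cv2.minAreaRect(P[m][:,:2].astype(np.float32)*1000))
E
```

```text
cam in tool [-0.0004 -0.0719 -0.1435] axes in tool (rows x,y,z) [[ 1.      0.0016  0.0001]
 [-0.0015  0.9597 -0.2809]
 [-0.0005  0.2809  0.9597]]
docktop 584 ((578.7611694335938, 267.1651916503906), (157.1014404296875, 50.632144927978516), 17.27422523498535)
meter 224 ((578.0120849609375, 263.3658447265625), (163.45751953125, 47.52793884277344), 11.846407890319824)
pen 271 ((519.7344360351562, -203.181396484375), (61.399017333984375, 176.34234619140625), 13.837749481201172) [ 0.5139 -0.18  ]
0.07 56 0.5788258107794236 -0.28494749703077993 -0.08089652519581764
0.08 61 0.5787133596287836 -0.2881736835160688 -0.08031742684252138
0.09 62 0.578696971281376 -0.2890092162610973 -0.08005349732143954
0.1 62 0.5782018981162824 -0.2897064924236083 -0.08212962187187513
0.11 58 0.5780601448489284 -0.2767030498926942 -0.09282174833233277
0.12 72 0.5778872553495877 -0.2894828511030127 -0.08152999005945308
0.13 61 0.5776735876407421 -0.27942230487510156 -0.08114628890771586
0.14 68 0.5775876490867793 -0.2878031705661962 -0.08063009175425323
0.15 73 0.5774366314242046 -0.2904617768753215 -0.08023727688709707
0.16 73 0.5778357568534749 -0.2863289106862591 -0.08000345739557248
0.17 304 0.5815911416190963 -0.29048257599560545 -0.08192742101129472
0.18 23 0.5815575950262675 -0.2703442999728302 -0.12726227032022466
0.19 4 0.5799234365353958 -0.1969992853093068 -0.16056230351638925
0.2 30 0.5806336563935167 -0.2109716599480327 -0.16096788819709473
0.21 30 0.5788564588176152 -0.20981573016897864 -0.1608496948104115
((514.4779052734375, -185.6620330810547), (212.91653442382812, 132.1212615966797), 89.37138366699219)
```

Emit:
step_arm(targets=[-0.277, 0.379, -0.03, 0.0, -0.277, 0.379, -0.03, 0.0, -0.277, 0.379, -0.03, 0.0, -0.277, 0.379, -0.03, 0.0, -0.277, 0.379, -0.03, 0.0, -0.277, 0.379, -0.03, 0.0, -0.277, 0.379, -0.03, 0.0, -0.277, 0.379, -0.03, 0.0, -0.277, 0.379, -0.03, 0.0, -0.277, 0.379, -0.03, 0.0, -0.277, 0.379, -0.03, 0.0, -0.277, 0.379, -0.03, 0.0])

```text
t: 2.45
tool_pos: [0.4527, 0.246, 0.262]
tool_rot: [2.47, 1.937, 0.002]
contact_force: [-0.5, -0.2, 0.4]
opening: 0.0856
```

```bash
python3 - <<'E'
from h import *
d=shot("wrist","c1"); o,R=obs(); print(o["t"],o["tool_pos"],R[:,0],o["q"])
E
```

```text
2.5 [0.4526 0.2463 0.2619] [ 0.2391  0.971  -0.0006] [ 0.3549 -0.2308  1.8279 -0.0017  1.5432 -0.9745]
```

View pics/c1.png

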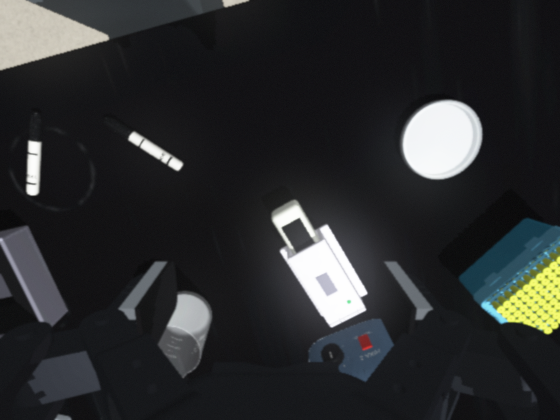

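```bash
python3 - <<'E'
from h import *
d=load("c1"); P=cloud(d); z=P[...,2]
i=cv2.imread("pics/c1.png"); cv2.imwrite("pics/c1z.png",cv2.resize(i[180:350,230:400],None,fx=3.4,fy=3.4,interpolation=cv2.INTER_CUBIC))
for uv in [(292,207),(285,240),(297,230),(310,245),(305,255),(326,238),(345,265),(330,320),(355,300),(293,195)]: print(uv,P[uv[1],uv[0]])
m=(P[...,0]<.68)&(P[...,0]>.47)&(np.abs(P[...,1]-.27)<.08)
for lo,hi,n in[(.040,.050,"docktop"),(.027,.038,"meter")]:
    k=(m&(z>lo)&(z<hi)).astype(np.uint8); k=cv2.morphologyEx(k,cv2.MORPH_OPEN,np.ones((3,3)))
    nn,lab,st,_=cv2.connectedComponentsWithStats(k)
    for j in range(1,nn):
        if st[j,4]>150:
            q=P[lab==j]; r=cv2.minAreaRect(q[:,:2].astype(np.float32)*1000); print(n,st[j],r,q[:,2].mean()); print(cv2.boxPoints(r))
E
```

```text
(292, 207) [0.4954 0.2548 0.0337]
(285, 240) [0.5337 0.2374 0.0328]
(297, 230) [0.5236 0.2542 0.0359]
(310, 245) [0.5461 0.265  0.0353]
(305, 255) [0.5534 0.2565 0.0435]
(326, 238) [0.5537 0.2869 0.0078]
(345, 265) [0.5975 0.3035 0.0064]
(330, 320) [0.6478 0.2678 0.043 ]
(355, 300) [0.6266 0.303  0.0439]
(293, 195) [0.4907 0.2588 0.0002]
docktop [ 288  240   78   87 3366] ((598.7095947265625, 274.177001953125), (110.26579284667969, 50.306190490722656), 17.065780639648438) 0.04375163392803465
[[538.6226 282.0428]
 [553.3859 233.9516]
 [658.7966 266.3112]
 [644.0333 314.4024]]
meter [ 272  204   46   50 1338] ((522.4505004882812, 251.3600616455078), (54.23992156982422, 36.133541107177734), 16.1055908203125) 0.034416924870365094
[[491.383  261.1944]
 [501.4068 226.4791]
 [553.5179 241.5257]
 [543.4941 276.241 ]]
```

View pics/c1z.png

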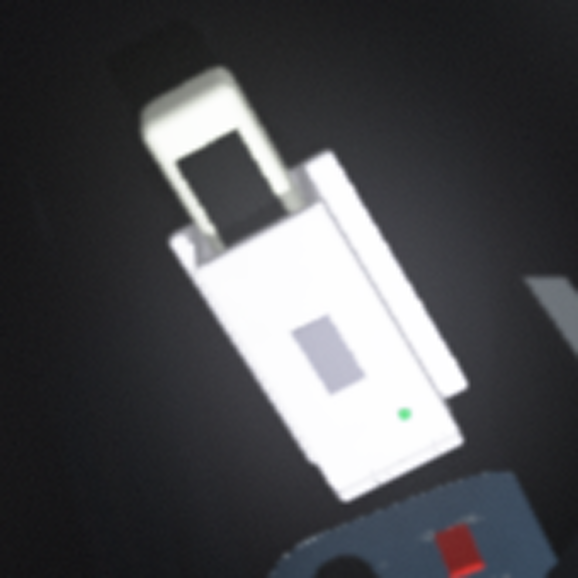

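Emit:
step_arm(targets=[-0.37, 0.112, -0.01, 0.71, -0.37, 0.112, -0.01, 0.71, -0.37, 0.112, -0.01, 0.71, -0.37, 0.112, -0.01, 0.71, -0.37, 0.112, -0.01, 0.71, -0.37, 0.112, -0.01, 0.71, -0.37, 0.112, -0.01, 0.71, -0.37, 0.112, -0.01, 0.71, -0.37, 0.112, -0.01, 0.71, -0.37, 0.112, -0.01, 0.71, -0.37, 0.112, -0.01, 0.71, -0.37, 0.112, -0.01, 0.71])

```text
t: 3.5
tool_pos: [0.4729, -0.1393, 0.2722]
tool_rot: [2.992, 0.956, 0.002]
contact_force: [-0.7, -0.4, 0.8]
opening: 0.0854
```

```bash
python3 - <<'E'
from h import *
d=shot("wrist","c2"); o,R=obs(); print(o["t"],o["tool_pos"],R[:,0],o["q"])
P=cloud(d); z=P[...,2]
m=(np.abs(P[...,0]-.513)<.057)&(np.abs(P[...,1]+.185)<.095)
k=(m&(z>.049)&(z<.07)).astype(np.uint8); k=cv2.morphologyEx(k,cv2.MORPH_OPEN,np.ones((3,3)))
nn,lab,st,_=cv2.connectedComponentsWithStats(k)
for j in range(1,nn):
    if st[j,4]>100:
        q=P[lab==j]; r=cv2.minAreaRect(q[:,:2].astype(np.float32)*1000); print("pen",st[j],r,q[:,2].mean(),q[:,2].max()); print(cv2.boxPoints(r))
E
```

```text
3.55 [ 0.4729 -0.1386  0.2721] [0.8139 0.581  0.0013] [-0.4366 -0.2934  1.8623  0.0007  1.5713 -1.0566]
pen [ 276  164   15  114 1622] ((511.8725280761719, -179.934814453125), (16.348426818847656, 136.14683532714844), 36.02145767211914) 0.05648148843445151 0.062137236178664124
[[ 465.2281 -129.6844]
 [ 545.2944 -239.7995]
 [ 558.517  -230.1852]
 [ 478.4506 -120.0701]]
```

View pics/c2.png

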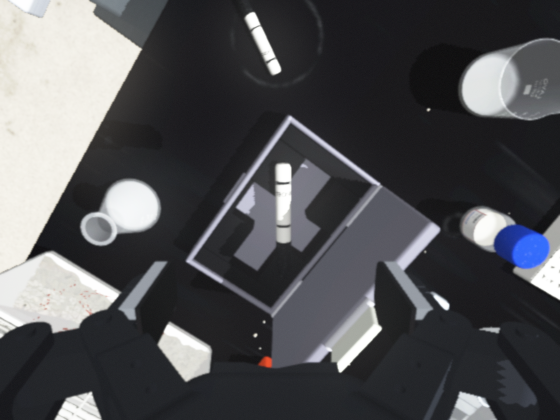

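Emit:
step_arm(targets=[0.007, 0.041, 0.05, -0.008, 0.007, 0.041, 0.1, -0.008, 0.007, 0.041, 0.14, -0.008, 0.007, 0.041, 0.175, -0.008, 0.007, 0.041, 0.2, -0.008, 0.007, 0.041, 0.216, -0.008, 0.007, 0.041, 0.222, -0.008, 0.007, 0.041, 0.225, -0.008, 0.007, 0.041, 0.227, -0.008, 0.007, 0.041, 0.227, -0.008], grip=0.05, force=25)

```text
t: 4.38
tool_pos: [0.5044, -0.1679, 0.0472]
tool_rot: [2.985, 0.971, 0.007]
contact_force: [0.1, 0.3, -0.3]
opening: 0.0499
```

```bash
python3 - <<'E'
from h import *
d=load("c2"); P=cloud(d); z=P[...,2]
# rim fit
m=(z>.041)&(z<.05)
def line(sel,ax):
    q=P[sel][:,:2]
    a,b=(1,0) if ax=='x' else (0,1)
    p=np.polyfit(q[:,a],q[:,b],1); 
    for _ in range(3):
        r=q[:,b]-np.polyval(p,q[:,a]); k=abs(r)<.004; p=np.polyfit(q[k][:,a],q[k][:,b],1)
    return p,k.sum()
X,Y=P[...,0],P[...,1]
front=m&(X>.43)&(X<.464)&(Y>-.29)&(Y<-.08)
left=m&(Y>-.09)&(Y<-.07)&(X>.45)&(X<.575)
right=m&(Y>-.30)&(Y<-.277)&(X>.45)&(X<.575)
for n,s,a in[("front",front,'x'),("left",left,'y'),("right",right,'y')]:
    p,k=line(s,a); print(n,p,k)
lid=(z>.06)&(z<.165)&(X>.56)&(X<.61)&(Y>-.28)&(Y<-.09)
A=P[lid]; c=np.linalg.lstsq(np.c_[A[:,1],A[:,2],np.ones(len(A))],A[:,0],rcond=None)[0]; print("lid x= a y+b z+c",c,len(A))
print(c@[-.185,.044,1])
# insert cutout floor
fl=(z<.016)&(z>.003)&(X>.46)&(X<.575)&(Y>-.28)&(Y<-.09); q=P[fl]; print(q.min(0),q.max(0),np.percentile(q,[1,99],axis=0))
print(cv2.minAreaRect(P[m&(X>.43)&(X<.585)&(Y>-.31)&(Y<-.06)][:,:2].astype(np.float32)*1000))
E
```

```text
front [0.0063 0.4516] 964
left [-0.0111 -0.0769] 633
right [-0.0091 -0.2822] 531
lid x= a y+b z+c [ 0.0107 -0.0167  0.5792] 8410
0.576528017945449
[ 0.4607 -0.2656  0.0076] [ 0.5649 -0.1082  0.016 ] [[ 0.4626 -0.2644  0.009 ]
 [ 0.5641 -0.1101  0.015 ]]
((512.6465454101562, -185.5517120361328), (212.03469848632812, 132.52685546875), 89.40827178955078)
```

Emit:
step_arm(targets=[0, 0, 0.003, 0, 0, 0, 0.003, 0, 0, 0, 0.003, 0, 0, 0, 0.003, 0, 0, 0, 0.003, 0, 0, 0, 0.003, 0], grip=0.005, force=25)

```text
t: 4.88
tool_pos: [0.5056, -0.1684, 0.0458]
tool_rot: [2.983, 0.97, 0.01]
contact_force: [-0.2, 1.3, 5.8]
opening: 0.0169
```

Emit:
step_arm(targets=[0, 0, -0.01, 0, 0, 0, -0.03, 0, 0, 0, -0.07, 0, 0, 0, -0.11, 0, 0, 0, -0.14, 0, 0, 0, -0.14, 0])

```text
t: 5.38
tool_pos: [0.5083, -0.17, 0.1951]
tool_rot: [2.974, 0.967, 0.026]
contact_force: [1.3, -0.6, 0.7]
opening: 0.0167
```

```bash
python3 - <<'E'
from h import *
d=shot("wrist","c3"); o,R=obs(); print(o["t"],o["tool_pos"],R[:,0],o["q"],o["opening"])
D=np.array([.485,.05,.12])-o["tool_pos"]; print(R.T@D)
E
```

```text
5.4333 [ 0.5069 -0.1693  0.1914] [0.8087 0.5882 0.0088] [-0.4622 -0.1492  1.8751  0.0011  1.3986 -1.0911] 0.0163901029928816
[ 0.1107 -0.1913  0.0696]
```

View pics/c3.png

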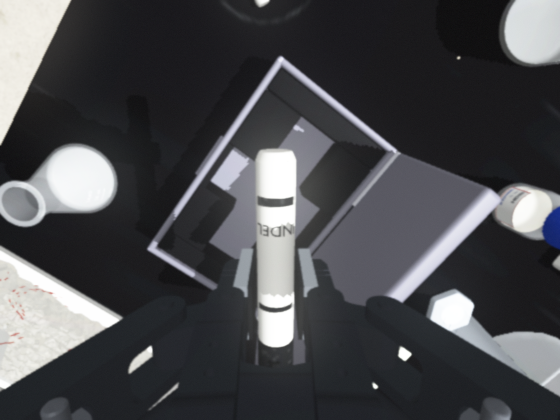

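Emit:
step_arm(targets=[0.111, -0.191, 0.02, -0.94, 0.111, -0.191, 0.02, -0.94, 0.111, -0.191, 0.02, -0.94, 0.111, -0.191, 0.02, -0.94, 0.111, -0.191, 0.04, -0.94, 0.111, -0.191, 0.07, -0.94, 0.111, -0.191, 0.07, -0.94, 0.111, -0.191, 0.07, -0.94, 0.111, -0.191, 0.07, -0.94, 0.111, -0.191, 0.07, -0.94, 0.111, -0.191, 0.07, -0.94])

```text
t: 6.35
tool_pos: [0.4852, 0.0497, 0.1194]
tool_rot: [2.215, 2.206, 0.009]
contact_force: [-0.6, 0.3, -0.4]
opening: 0.017
```

```bash
python3 - <<'E'
from h import *
o,R=obs(); print(o["t"],o["tool_pos"],R,o["q"],o["opening"])
E
```

```text
6.35 [0.4852 0.0497 0.1194] [[ 0.0041  0.9999  0.0152]
 [ 1.     -0.004  -0.0067]
 [-0.0067  0.0152 -0.9999]] [-0.0471 -0.1962  2.0414 -0.0063  1.2809 -1.6121] 0.017021789157056228
```

Emit:
step_arm(targets=[0, 0, 0.03, 0, 0, 0, 0.06, 0, 0, 0, 0.085, 0, 0, 0, 0.098, 0, 0, 0, 0.104, 0, 0, 0, 0.108, 0, 0, 0, 0.11, 0, 0, 0, 0.111, 0, 0, 0, 0.112, 0, 0, 0, 0.112, 0])

```text
t: 7.18
tool_pos: [0.4877, 0.049, 0.0083]
tool_rot: [2.214, 2.205, 0.011]
contact_force: [0.0, -0.4, -0.9]
opening: 0.0168
```

Emit:
step_arm(targets=[-0.001, -0.001, 0.001, 0, -0.001, -0.001, 0.002, 0, -0.001, -0.001, 0.003, 0, -0.001, -0.001, 0.003, 0])

```text
t: 7.52
tool_pos: [0.4873, 0.0478, 0.006]
tool_rot: [2.214, 2.205, 0.012]
contact_force: [-0.8, 0.5, 3.8]
opening: 0.0168
```

Contact with the bench; release and lift.

Emit:
step_arm(targets=[0, 0, 0, 0, 0, 0, 0, 0, 0, 0, 0, 0, 0, 0, -0.01, 0, 0, 0, -0.04, 0, 0, 0, -0.08, 0, 0, 0, -0.12, 0, 0, 0, -0.16, 0, 0, 0, -0.18, 0, 0, 0, -0.18, 0], grip=0.05)

```text
t: 8.35
tool_pos: [0.4876, 0.049, 0.1938]
tool_rot: [2.207, 2.198, 0.025]
contact_force: [0.7, -0.0, 0.2]
opening: 0.0499
```

```bash
python3 - <<'E'
from h import *
d=shot("wrist","c4"); o,R=obs(); print(o["t"],o["tool_pos"],R,o["q"],o["opening"])
a=np.radians(16.8); ax=np.array([np.cos(a),np.sin(a)]); e=np.array([.4964,.2438])
g=e+ax*.020; print(g)
print(R.T@(np.r_[g,.10]-o["tool_pos"]))
E
```

```text
8.4 [0.4861 0.049  0.1904] [[ 0.0042  0.9997  0.0255]
 [ 1.     -0.004  -0.0073]
 [-0.0072  0.0255 -0.9996]] [-0.0484 -0.2729  1.982  -0.0061  1.4068 -1.6142] 0.04971217617532202
[0.5155 0.2496]
[0.2013 0.0263 0.0896]
```

View pics/c4.png

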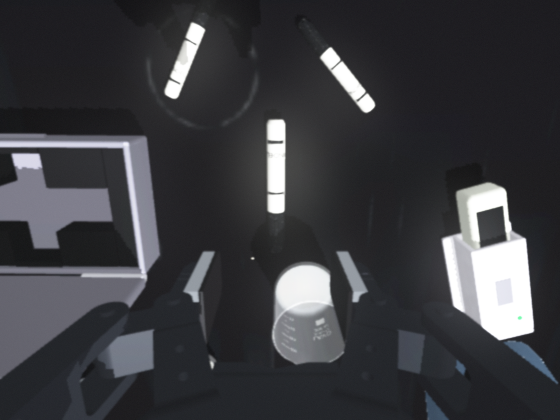

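Emit:
step_arm(targets=[0.201, 0.026, 0.05, -0.293, 0.201, 0.026, 0.05, -0.293, 0.201, 0.026, 0.09, -0.293, 0.201, 0.026, 0.09, -0.293, 0.201, 0.026, 0.09, -0.293, 0.201, 0.026, 0.09, -0.293, 0.201, 0.026, 0.09, -0.293, 0.201, 0.026, 0.09, -0.293, 0.201, 0.026, 0.09, -0.293], grip=0.07)

```text
t: 9.15
tool_pos: [0.5152, 0.2483, 0.0998]
tool_rot: [1.864, 2.497, 0.014]
contact_force: [0.1, -0.1, -0.0]
opening: 0.0701
```

```bash
python3 - <<'E'
from h import *
d=shot("wrist","c5"); o,R=obs(); print(o["t"],o["tool_pos"],R,o["q"],o["opening"])
P=cloud(d); z=P[...,2]
m=(P[...,0]<.68)&(P[...,0]>.47)&(np.abs(P[...,1]-.27)<.08)
for lo,hi,n in[(.040,.050,"docktop"),(.027,.0385,"meter")]:
    k=(m&(z>lo)&(z<hi)).astype(np.uint8); k=cv2.morphologyEx(k,cv2.MORPH_OPEN,np.ones((3,3)))
    nn,lab,st,_=cv2.connectedComponentsWithStats(k)
    for j in range(1,nn):
        if st[j,4]>300:
            q=P[lab==j]; r=cv2.minAreaRect(q[:,:2].astype(np.float32)*1000); print(n,st[j],r,q[:,2].mean()); print(cv2.boxPoints(r))
E
```

```text
9.2 [0.5156 0.2482 0.1004] [[-0.2834  0.9586  0.0264]
 [ 0.9589  0.2837 -0.0074]
 [-0.0146  0.0232 -0.9996]] [ 0.3261  0.0321  1.8618 -0.0164  1.2251 -1.5268] 0.06991433101083976
docktop [ 241  268   75  100 6889] ((583.794921875, 269.5992431640625), (79.75431060791016, 50.11842346191406), 17.02943992614746) 0.04376163985603664
[[538.3273 281.8812]
 [553.0051 233.9602]
 [629.2626 257.3173]
 [614.5847 305.2383]]
meter [ 252  189   54   79 4128] ((523.2608032226562, 251.5106964111328), (55.95323181152344, 36.00718307495117), 16.783687591552734) 0.03445815290432711
[[491.2772 260.6689]
 [501.6747 226.1955]
 [555.2444 242.3525]
 [544.8469 276.8259]]
```

View pics/c5.png

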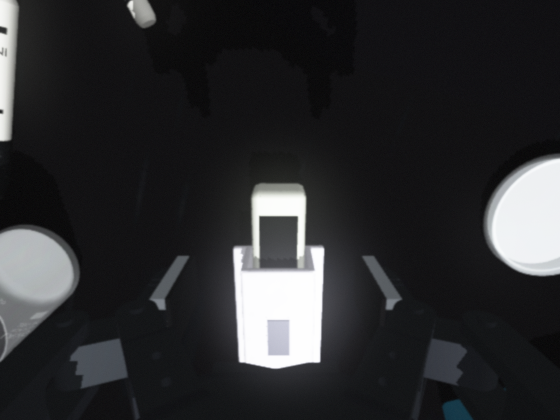

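Emit:
step_arm(targets=[0, 0, 0.03, 0, 0, 0, 0.055, 0])

```text
t: 9.37
tool_pos: [0.5197, 0.247, 0.0481]
tool_rot: [1.865, 2.491, 0.024]
contact_force: [-0.3, 0.5, -1.1]
opening: 0.07
```

```bash
python3 - <<'E'
from h import *
o,R=obs(); print(o["t"],o["tool_pos"],R,o["q"],o["opening"])
E
```

```text
9.3667 [0.5197 0.247  0.0481] [[-0.2814  0.959   0.033 ]
 [ 0.9595  0.2818 -0.0056]
 [-0.0147  0.0301 -0.9994]] [ 0.3221  0.1038  1.8843 -0.0175  1.124  -1.5269] 0.06997983445280312
```

```bash
python3 - <<'E'
from h import *
for t,v in [(2.45,[2.47,1.937,.002]),(3.5,[2.992,.956,.002]),(4.38,[2.985,.971,.007]),(4.88,[2.983,.97,.01]),(5.38,[2.974,.967,.026]),(6.35,[2.215,2.206,.009]),(7.18,[2.214,2.205,.011]),(7.52,[2.214,2.205,.012]),(8.35,[2.207,2.198,.025]),(9.15,[1.864,2.497,.014]),(9.37,[1.865,2.491,.024])]:
    print(t,Ro.from_rotvec(v).as_matrix()[:,2])
o,R=obs(); print(Ro.from_matrix(R).as_rotvec())
E
```

```text
2.45 [ 0.0026 -0.0013 -1.    ]
3.5 [ 0.0014 -0.0002 -1.    ]
4.38 [ 0.0051 -0.0011 -1.    ]
4.88 [ 0.0076 -0.0026 -1.    ]
5.38 [ 0.0202 -0.0084 -0.9998]
6.35 [ 0.015  -0.0069 -0.9999]
7.18 [ 0.0169 -0.007  -0.9998]
7.52 [ 0.0173 -0.0065 -0.9998]
8.35 [ 0.0302 -0.0076 -0.9995]
9.15 [ 0.0258 -0.0081 -0.9996]
9.37 [ 0.033  -0.0055 -0.9994]
[1.8648 2.491  0.0238]
```

```bash
python3 - <<'E'
from h import *
from station import imaging
for i in range(5):
    imaging.get_image("wrist"); o,R=obs(); print(o["t"],o["tool_pos"],R[:,2])
E
```

```text
9.4167 [0.515  0.2453 0.041 ] [ 0.0217 -0.0093 -0.9997]
9.4667 [0.5144 0.2453 0.0421] [ 0.0198 -0.0099 -0.9998]
9.5167 [0.5159 0.2461 0.0443] [ 0.023  -0.0087 -0.9997]
9.5667 [0.5173 0.2468 0.0461] [ 0.0265 -0.0075 -0.9996]
9.6167 [0.5183 0.2473 0.0473] [ 0.0288 -0.0067 -0.9996]
```

Emit:
step_arm(targets=[0, -0.04, -0.03, 0, 0, -0.08, -0.03, 0])

```text
t: 9.78
tool_pos: [0.4495, 0.2271, 0.0787]
tool_rot: [1.865, 2.49, 0.026]
contact_force: [0.5, 0.1, 2.2]
opening: 0.0701
```

```bash
python3 - <<'E'
from h import *
from station import imaging
o,R=obs(); print(o["t"],o["tool_pos"],R[:,2])
E
```

```text
9.7833 [0.4495 0.2271 0.0787] [ 0.0344 -0.0049 -0.9994]
```

```bash
python3 - <<'E'
from h import *
from station import imaging
for i in range(6):
    imaging.get_image("wrist"); o,R=obs(); print(o["t"],o["tool_pos"],R[:,2])
    if R[0,2]<.015: break
E
```

```text
9.8333 [0.4388 0.2245 0.0752] [ 0.0241 -0.0081 -0.9997]
9.8833 [0.4413 0.2252 0.075 ] [ 0.0269 -0.0072 -0.9996]
9.9333 [0.4443 0.226  0.0761] [ 0.0309 -0.006  -0.9995]
9.9833 [0.4463 0.2266 0.0769] [ 0.033  -0.0053 -0.9994]
10.0333 [0.4474 0.2269 0.0772] [ 0.0335 -0.0051 -0.9994]
10.0833 [0.4479 0.227  0.0771] [ 0.0332 -0.0053 -0.9994]
```

Emit:
step_arm(targets=[0, 0.035, 0, 0, 0, 0.035, 0.015, 0])

```text
t: 10.25
tool_pos: [0.4896, 0.2388, 0.068]
tool_rot: [1.861, 2.485, 0.04]
contact_force: [0.9, 0.4, 0.9]
opening: 0.0702
```

```bash
python3 - <<'E'
from h import *
from station import imaging
o,R=obs(); print(o["t"],o["tool_pos"],R[:,2])
for i in range(4):
    imaging.get_image("wrist"); o,R=obs(); print(o["t"],o["tool_pos"],R[:,2])
    if R[0,2]<.022: break
E
```

```text
10.25 [0.4896 0.2388 0.068 ] [ 0.0452 -0.0014 -0.999 ]
10.3 [0.4853 0.2374 0.063 ] [ 0.0359 -0.0045 -0.9993]
10.35 [0.4831 0.2368 0.0624] [ 0.0317 -0.0058 -0.9995]
10.4 [0.4826 0.2368 0.0627] [ 0.0315 -0.0058 -0.9995]
10.45 [0.4825 0.2369 0.0631] [ 0.0324 -0.0056 -0.9995]
```

Emit:
step_arm(targets=[0, -0.04, 0, 0, 0, -0.07, 0, 0])

```text
t: 10.62
tool_pos: [0.4148, 0.2169, 0.0609]
tool_rot: [1.866, 2.492, 0.021]
contact_force: [-0.9, 0.4, 0.4]
opening: 0.07
```

```bash
python3 - <<'E'
from h import *
from station import imaging
o,R=obs(); print(o["t"],o["tool_pos"],R[:,2])
imaging.get_image("wrist"); o,R=obs(); print(o["t"],o["tool_pos"],R[:,2])
E
```

```text
10.6167 [0.4148 0.2169 0.0609] [ 0.0305 -0.0061 -0.9995]
10.6667 [0.4079 0.2151 0.058 ] [ 0.0227 -0.0086 -0.9997]
```

Emit:
step_arm(targets=[0, 0.005, 0, 0, 0, 0.015, 0, 0, 0, 0.025, 0, 0, 0, 0.035, 0, 0, 0, 0.045, 0, 0, 0, 0.055, 0, 0, 0, 0.06, 0, 0, 0, 0.062, 0, 0, 0, 0.062, 0, 0])

```text
t: 11.42
tool_pos: [0.4679, 0.2328, 0.0591]
tool_rot: [1.868, 2.497, 0.01]
contact_force: [0.3, 0.9, -0.5]
opening: 0.0699
```

```bash
python3 - <<'E'
from h import *
from station import imaging
o,R=obs(); print(o["t"],o["tool_pos"],R[:,2])
imaging.get_image("wrist"); o,R=obs(); print(o["t"],o["tool_pos"],R[:,2])
imaging.get_image("wrist"); o,R=obs(); print(o["t"],o["tool_pos"],R[:,2])
E
```

```text
11.4167 [0.4679 0.2328 0.0591] [ 0.0224 -0.0087 -0.9997]
11.4667 [0.4673 0.2327 0.0589] [ 0.022  -0.0088 -0.9997]
11.5167 [0.467  0.2326 0.0589] [ 0.0219 -0.0089 -0.9997]
```

Emit:
step_arm(targets=[0, -0.042, 0, 0, 0, -0.083, 0, 0])

```text
t: 11.68
tool_pos: [0.387, 0.2088, 0.0566]
tool_rot: [1.869, 2.498, 0.006]
contact_force: [-1.0, -0.4, 0.7]
opening: 0.0697
```

```bash
python3 - <<'E'
from h import *
from station import imaging
imaging.get_image("wrist"); o,R=obs(); print(o["t"],o["tool_pos"],R[:,2])
E
```

```text
11.7333 [0.375  0.2055 0.0512] [ 0.0069 -0.0138 -0.9999]
```

Emit:
step_arm(targets=[0, 0.008, -0.01, 0, 0, 0.02, -0.015, 0, 0, 0.035, -0.02, 0, 0, 0.05, -0.02, 0, 0, 0.06, -0.02, 0, 0, 0.066, -0.02, 0, 0, 0.07, -0.02, 0, 0, 0.07, -0.02, 0])

```text
t: 12.4
tool_pos: [0.4429, 0.2259, 0.0718]
tool_rot: [1.872, 2.506, -0.01]
contact_force: [0.6, -0.5, 0.4]
opening: 0.0701
```

Emit:
step_arm(targets=[0, -0.042, 0, 0, 0, -0.083, 0, 0])

```text
t: 12.57
tool_pos: [0.3627, 0.202, 0.0706]
tool_rot: [1.874, 2.507, -0.015]
contact_force: [-1.0, 0.2, 0.8]
opening: 0.0701
```

```bash
python3 - <<'E'
from h import *
from station import imaging
imaging.get_image("wrist"); o,R=obs(); print(o["t"],o["tool_pos"],R[:,2])
E
```

```text
12.6167 [0.352  0.1991 0.0661] [-0.0057 -0.0179 -0.9998]
```

Emit:
step_arm(targets=[0, 0.01, 0, 0, 0, 0.025, 0, 0, 0, 0.045, 0, 0, 0, 0.065, 0, 0, 0, 0.085, 0, 0, 0, 0.1, 0, 0, 0, 0.11, 0, 0, 0, 0.115, 0, 0, 0, 0.118, 0, 0, 0, 0.118, 0, 0])

```text
t: 13.45
tool_pos: [0.4652, 0.2327, 0.0648]
tool_rot: [1.875, 2.513, -0.028]
contact_force: [-0.6, 0.2, -0.3]
opening: 0.0699
```

```bash
python3 - <<'E'
from h import *
o,R=obs(); print(o["t"],o["tool_pos"],R)
a=np.radians(16.8); ax=np.array([np.cos(a),np.sin(a)]); e=np.array([.4965,.2434]); g=e+ax*.02
print(R.T@(np.r_[g,.008]-o["tool_pos"]), np.degrees(np.arctan2(R[1,0],R[0,0])))
E
```

```text
13.45 [0.4652 0.2327 0.0648] [[-0.2846  0.9586 -0.0061]
 [ 0.9585  0.2845 -0.0181]
 [-0.0156 -0.0109 -0.9998]]
[0.0024 0.0537 0.0562] 106.53885522187862
```

Emit:
step_arm(targets=[0.002, 0.018, 0.0, -0.005, 0.002, 0.036, 0.0, -0.005, 0.002, 0.048, 0.005, -0.005, 0.002, 0.054, 0.015, -0.005, 0.002, 0.054, 0.028, -0.005, 0.002, 0.054, 0.04, -0.005, 0.002, 0.054, 0.049, -0.005, 0.002, 0.054, 0.054, -0.005, 0.002, 0.054, 0.056, -0.005, 0.002, 0.054, 0.056, -0.005, 0.002, 0.054, 0.056, -0.005])

```text
t: 14.37
tool_pos: [0.5161, 0.249, 0.0085]
tool_rot: [1.869, 2.517, -0.028]
contact_force: [0.8, 0.2, 0.1]
opening: 0.0701
```

Emit:
step_arm(targets=[0, 0, 0, 0, 0, 0, 0, 0, 0, 0, 0, 0, 0, 0, 0, 0, 0, 0, 0, 0], grip=0.02, force=30)

```text
t: 14.78
tool_pos: [0.5166, 0.2492, 0.0093]
tool_rot: [1.868, 2.517, -0.026]
contact_force: [-2.2, 0.8, 3.9]
opening: 0.0355
```

```bash
python3 - <<'E'
from h import *
d=shot("wrist","c6");o,R=obs(); print(o["t"],o["tool_pos"],R,o["opening"],o["contact_force"])
a=np.radians(16.8); ax=np.array([np.cos(a),np.sin(a),0]); print(R.T@(-.115*ax))
E
```

```text
14.8333 [0.5166 0.2492 0.0093] [[-0.2895  0.9572 -0.0046]
 [ 0.9571  0.2894 -0.0175]
 [-0.0154 -0.0095 -0.9998]] 0.03527343068407087 [-1.7033 -0.6901  4.5813]
[ 0.0001 -0.115   0.0011]
```

View pics/c6.png

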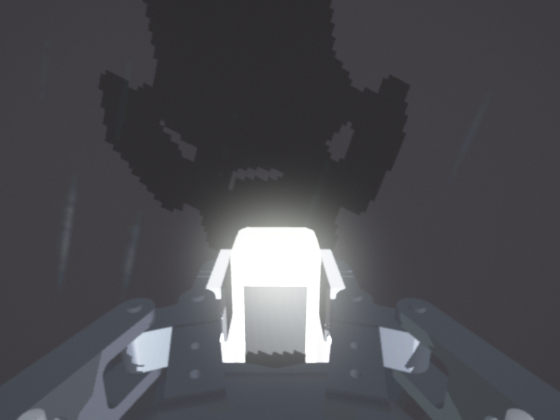

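Emit:
step_arm(targets=[0, -0.008, 0, 0, 0, -0.02, 0, 0, 0, -0.034, 0, 0, 0, -0.05, 0, 0, 0, -0.066, 0, 0, 0, -0.082, 0, 0, 0, -0.096, 0.001, 0, 0, -0.108, 0.001, 0, 0, -0.115, 0.001, 0, 0, -0.118, 0.001, 0, 0, -0.118, 0.001, 0, 0, -0.118, 0.001, 0])

```text
t: 15.83
tool_pos: [0.4039, 0.2151, 0.0095]
tool_rot: [1.868, 2.517, -0.026]
contact_force: [0.3, -0.3, -0.6]
opening: 0.0351
```

```bash
python3 - <<'E'
from h import *
from station import imaging
d=shot("wrist","c7");o,R=obs(); print(o["t"],o["tool_pos"],R,o["opening"],o["contact_force"])
d=shot("top","c7t");P=cloud(d)
z=P[...,2]; 
i=cv2.imread("pics/c7t.png"); cv2.imwrite("pics/c7tz.png",cv2.resize(i[120:320,120:300],None,fx=3,fy=3))
E
```

```text
15.8833 [0.4042 0.2152 0.0096] [[-0.2894  0.9572 -0.004 ]
 [ 0.9571  0.2892 -0.0173]
 [-0.0154 -0.0088 -0.9998]] 0.035521919896329586 [-0.2027  0.0891 -0.9822]
```

View pics/c7tz.png

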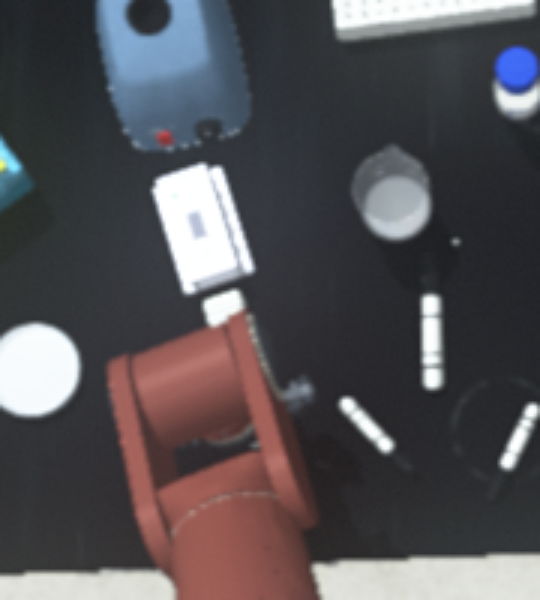

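View pics/c7.png

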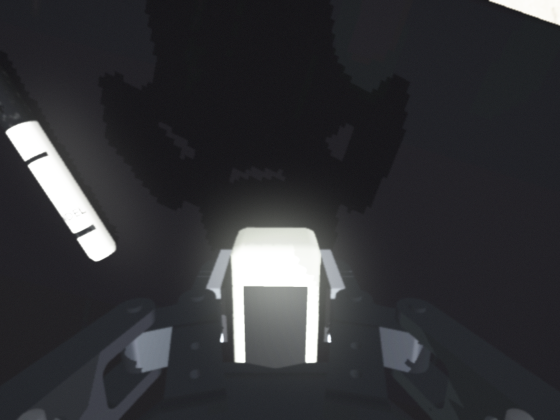

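Emit:
step_arm(targets=[0, 0, 0.002, 0, 0, 0, 0.003, 0, 0, 0, 0.004, 0, 0, 0, 0.005, 0, 0, 0, 0.006, 0, 0, 0, 0.006, 0, 0, 0, 0.006, 0])

```text
t: 16.52
tool_pos: [0.4043, 0.2151, 0.0036]
tool_rot: [1.868, 2.517, -0.026]
contact_force: [-1.0, 0.5, -0.9]
opening: 0.0356
```

Emit:
step_arm(targets=[0, 0, 0.001, 0, 0, 0, 0.002, 0, 0, 0, 0.002, 0])

```text
t: 16.77
tool_pos: [0.4044, 0.2151, 0.0034]
tool_rot: [1.869, 2.518, -0.028]
contact_force: [-8.0, -3.8, 14.7]
opening: 0.0356
```

Contact felt. Release, then rise slowly enough and look.

Emit:
step_arm(targets=[0, 0, -0.001, 0, 0, 0, -0.001, 0, 0, 0, -0.001, 0, 0, 0, -0.003, 0, 0, 0, -0.01, 0, 0, 0, -0.025, 0, 0, 0, -0.045, 0, 0, 0, -0.065, 0, 0, 0, -0.08, 0, 0, 0, -0.087, 0, 0, 0, -0.09, 0, 0, 0, -0.09, 0], grip=0.065)

```text
t: 17.77
tool_pos: [0.4052, 0.2168, 0.0939]
tool_rot: [1.869, 2.517, -0.027]
contact_force: [-0.6, 0.2, 0.8]
opening: 0.0652
```

```bash
python3 - <<'E'
from h import *
d=shot("wrist","c8");o,R=obs(); print(o["t"],o["tool_pos"],R,o["opening"],o["contact_force"])
P=cloud(d); z=P[...,2]
k=((z>.018)&(z<.036)&(abs(P[...,0]-.47)<.12)&(abs(P[...,1]-.23)<.1)).astype(np.uint8)
k=cv2.morphologyEx(k,cv2.MORPH_OPEN,np.ones((3,3)))
nn,lab,st,_=cv2.connectedComponentsWithStats(k)
for j in range(1,nn):
    if st[j,4]>300:
        q=P[lab==j]; r=cv2.minAreaRect(q[:,:2].astype(np.float32)*1000); print(st[j],r,q[:,2].mean()); print(cv2.boxPoints(r))
E
```

```text
17.8167 [0.4046 0.2166 0.093 ] [[-0.2894  0.9572 -0.0063]
 [ 0.9571  0.2893 -0.0182]
 [-0.0156 -0.0113 -0.9998]] 0.06479994294938807 [-0.4907 -0.2235 -0.6448]
[ 249  187   54  181 9053] ((449.9939880371094, 228.919921875), (137.21478271484375, 36.0284538269043), 16.614662170410156) 0.02846182280319953
[[379.1001 226.5649]
 [389.4019 192.0406]
 [520.8879 231.275 ]
 [510.5861 265.7992]]
```

View pics/c8.png

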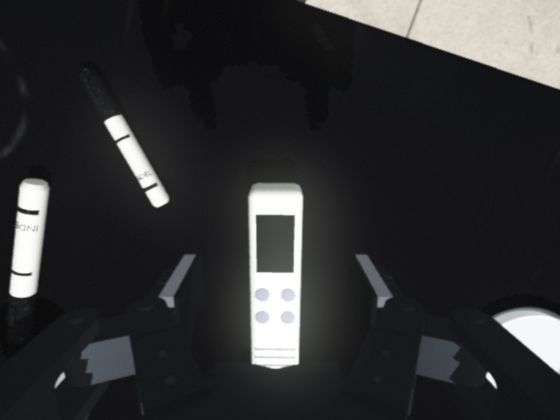

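Emit:
step_arm(targets=[0, 0.015, 0, 0, 0, 0.035, 0.0, 0, 0, 0.05, 0.01, 0, 0, 0.055, 0.025, 0, 0, 0.055, 0.042, 0, 0, 0.055, 0.058, 0, 0, 0.055, 0.072, 0, 0, 0.055, 0.081, 0, 0, 0.055, 0.085, 0, 0, 0.055, 0.086, 0, 0, 0.055, 0.086, 0, 0, 0.055, 0.086, 0])

```text
t: 18.82
tool_pos: [0.4573, 0.2312, 0.0071]
tool_rot: [1.869, 2.517, -0.027]
contact_force: [0.6, -0.3, 0.6]
opening: 0.065
```

Emit:
step_arm(targets=[0, 0, 0, 0, 0, 0, 0, 0, 0, 0, 0, 0, 0, 0, 0, 0, 0, 0, 0, 0], grip=0.02, force=40)

```text
t: 19.23
tool_pos: [0.4584, 0.2315, 0.0083]
tool_rot: [1.868, 2.516, -0.024]
contact_force: [0.5, -0.2, 6.3]
opening: 0.0349
```

Emit:
step_arm(targets=[0, 0, -0.005, 0, 0, 0, -0.015, 0, 0, 0, -0.035, 0, 0, 0, -0.06, 0, 0, 0, -0.09, 0, 0, 0, -0.115, 0, 0, 0, -0.13, 0, 0, 0, -0.138, 0, 0, 0, -0.14, 0, 0, 0, -0.14, 0, 0, 0, -0.14, 0])

```text
t: 20.15
tool_pos: [0.4578, 0.2336, 0.1468]
tool_rot: [1.869, 2.517, -0.028]
contact_force: [-0.1, 0.0, -0.9]
opening: 0.0354
```

```bash
python3 - <<'E'
from h import *
o,R=obs(); print(o["t"],o["tool_pos"],R,o["opening"],o["contact_force"],o["q"])
print(R.T@(np.array([.44,.03,.155])-o["tool_pos"]))
E
```

```text
20.15 [0.4578 0.2336 0.1468] [[-0.2894  0.9572 -0.0054]
 [ 0.9571  0.2892 -0.0179]
 [-0.0155 -0.0104 -0.9998]] 0.03537361593364967 [-0.0735  0.047  -0.9378] [ 0.3352 -0.1388  1.9428 -0.0155  1.3486 -1.5256]
[-0.1898 -0.076  -0.0045]
```

Emit:
step_arm(targets=[-0.015, -0.006, -0.001, 0.1, -0.04, -0.016, -0.002, 0.22, -0.065, -0.026, -0.003, 0.34, -0.09, -0.036, -0.004, 0.46, -0.115, -0.046, -0.004, 0.58, -0.14, -0.056, -0.004, 0.7, -0.16, -0.064, -0.004, 0.82, -0.175, -0.07, -0.004, 0.94, -0.185, -0.074, -0.004, 1.06, -0.19, -0.076, -0.004, 1.16, -0.19, -0.076, -0.004, 1.2, -0.19, -0.076, -0.004, 1.2])

```text
t: 21.15
tool_pos: [0.439, 0.0295, 0.1527]
tool_rot: [2.958, 1.018, -0.022]
contact_force: [0.4, 0.3, -1.2]
opening: 0.0351
```

```bash
python3 - <<'E'
from h import *
o,R=obs(); print(o["t"],o["tool_pos"],R,o["opening"],o["contact_force"],o["q"])
print(R.T@(np.array([.505,-.12,.155])-o["tool_pos"]),np.degrees(np.arctan2(R[1,0],R[0,0])))
E
```

```text
21.15 [0.439  0.0295 0.1527] [[ 0.7883  0.6153 -0.0088]
 [ 0.6151 -0.7883 -0.0176]
 [-0.0178  0.0084 -0.9998]] 0.03505994450321773 [ 0.4108  0.3336 -1.1506] [-0.0907 -0.3474  2.1042 -0.0186  1.3921 -0.75  ]
[-0.0399  0.1585 -0.0003] 37.96568254880485
```

Emit:
step_arm(targets=[-0.005, 0.015, 0, 0.1, -0.012, 0.036, 0, 0.22, -0.022, 0.062, 0, 0.34, -0.033, 0.092, 0, 0.46, -0.044, 0.122, 0, 0.56, -0.055, 0.152, 0, 0.64, -0.064, 0.178, 0, 0.67, -0.07, 0.196, 0, 0.672, -0.073, 0.205, 0, 0.672, -0.0745, 0.2075, 0, 0.672, -0.0745, 0.2075, 0, 0.672, -0.0745, 0.2075, 0, 0.672])

```text
t: 22.15
tool_pos: [0.5074, -0.1788, 0.155]
tool_rot: [3.125, -0.013, -0.016]
contact_force: [-0.1, -0.4, -0.8]
opening: 0.0349
```

```bash
python3 - <<'E'
from h import *
o,R=obs(); print(o["t"],o["tool_pos"],R,o["opening"],o["contact_force"],o["q"])
d=shot("wrist","c9"); P=cloud(d); z=P[...,2]
k=((z>.13)&(z<.2)&(abs(P[...,0]-.508)<.03)).astype(np.uint8)
nn,lab,st,_=cv2.connectedComponentsWithStats(k)
for j in range(1,nn):
    if st[j,4]>200: print(st[j],np.percentile(P[lab==j],[2,50,98],axis=0))
E
```

```text
22.15 [ 0.5074 -0.1788  0.155 ] [[ 0.9999 -0.008  -0.0101]
 [-0.0081 -0.9998 -0.0165]
 [-0.01    0.0166 -0.9998]] 0.034934570081274895 [-0.138  -0.3538 -0.7962] [-0.467  -0.0931  1.8867 -0.0198  1.3496 -0.4546]
[  188    94   180   274 27550] [[ 0.4855 -0.2128  0.1697]
 [ 0.5075 -0.1587  0.1751]
 [ 0.5302 -0.1049  0.1948]]
```

View pics/c9.png

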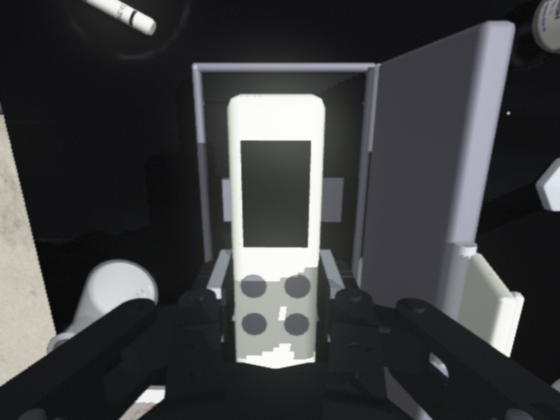

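```bash
python3 - <<'E'
from h import *
d=load("c9"); P=cloud(d); z=P[...,2];X=P[...,0];Y=P[...,1]
i=d["color"].astype(int)
m=(z>.155)&(z<.187)&(abs(X-.508)<.022)&(Y<-.09)
v,u=np.nonzero(m); 
# rows analysis of meter edges in pixel
for r in range(96,250,15):
    c=np.nonzero(m[r]&(np.arange(560)>215)&(np.arange(560)<340))[0]
    if len(c): a,b=P[r,c[0]],P[r,c[-1]]; print(r,c[0],c[-1],a,b,(a+b)[:2]/2)
q=P[110:245,240:312].reshape(-1,3); q=q[(q[:,2]>.16)&(q[:,2]<.19)]
c=np.linalg.lstsq(np.c_[q[:,:2],np.ones(len(q))],q[:,2],rcond=None)[0]; print("top plane",c, c@[.5075,-.18,1])
print("end y", [P[r,275] for r in (92,94,96,98,100,103)])
rm=(z>.041)&(z<.05)
for n,s,a in [("front",rm&(X>.44)&(X<.464)&(Y>-.24)&(Y<-.085),1),("left",rm&(Y>-.095)&(Y<-.065)&(X>.455)&(X<.57),0)]:
    Q=P[s]; p=np.polyfit(Q[:,a],Q[:,1-a],1); print(n,p,len(Q), np.percentile(Q[:,1-a],[2,98]))
# cutout left end: insert floor in view
fl=(z>.004)&(z<.018)&(X>.46)&(X<.57)&(Y<-.085)&(Y>-.28); Q=P[fl]; print(len(Q),np.percentile(Q,[1,99],axis=0))
lid=(z>.08)&(z<.165)&(X>.56)&(X<.61)&(Y<-.09); A=P[lid]; c=np.linalg.lstsq(np.c_[A[:,1],A[:,2],np.ones(len(A))],A[:,0],rcond=None)[0]; print("lid",c,len(A))
E
```

```text
96 236 316 [ 0.4933 -0.1033  0.1682] [ 0.5224 -0.1036  0.1694] [ 0.5078 -0.1035]
111 228 324 [ 0.4904 -0.1085  0.1702] [ 0.5254 -0.1089  0.1697] [ 0.5079 -0.1087]
126 228 324 [ 0.4902 -0.1138  0.171 ] [ 0.5257 -0.1143  0.1691] [ 0.5079 -0.114 ]
141 229 323 [ 0.4904 -0.1192  0.1716] [ 0.5255 -0.1198  0.1688] [ 0.5079 -0.1195]
156 229 322 [ 0.4898 -0.125   0.1697] [ 0.5251 -0.1252  0.1703] [ 0.5075 -0.1251]
171 230 322 [ 0.4899 -0.1309  0.1697] [ 0.5254 -0.1312  0.1692] [ 0.5077 -0.131 ]
186 230 321 [ 0.4894 -0.1371  0.1686] [ 0.5251 -0.1369  0.1703] [ 0.5073 -0.137 ]
201 231 321 [ 0.4899 -0.1425  0.1712] [ 0.5253 -0.1431  0.1699] [ 0.5076 -0.1428]
216 231 320 [ 0.4895 -0.1491  0.1702] [ 0.525  -0.1489  0.1713] [ 0.5072 -0.149 ]
231 232 319 [ 0.4897 -0.1552  0.1711] [ 0.5247 -0.1552  0.1714] [ 0.5072 -0.1552]
246 232 319 [ 0.4892 -0.1622  0.1699] [ 0.5251 -0.1623  0.1703] [ 0.5071 -0.1623]
top plane [ 0.0019 -0.033   0.1695] 0.17636538898992649
end y [array([ 0.5062, -0.099 ,  0.0409]), array([ 0.5075, -0.1028,  0.1683]), array([ 0.5076, -0.1035,  0.1707]), array([ 0.5076, -0.1042,  0.1717]), array([ 0.5076, -0.1049,  0.1735]), array([ 0.5076, -0.1059,  0.1729])]
front [0.0208 0.4564] 2460 [0.4471 0.4633]
left [-0.0054 -0.0829] 2436 [-0.0946 -0.0797]
1300 [[ 0.4603 -0.2095  0.0094]
 [ 0.5647 -0.1696  0.0175]]
lid [ 0.0106 -0.0165  0.5792] 15408
```

Emit:
step_arm(targets=[0.002, 0.002, 0.005, 0, 0.004, 0.004, 0.015, 0, 0.005, 0.006, 0.03, 0, 0.0055, 0.0065, 0.048, 0, 0.006, 0.0065, 0.065, 0, 0.006, 0.0063, 0.08, 0, 0.0062, 0.0062, 0.089, 0, 0.0062, 0.0062, 0.093, 0, 0.0062, 0.0062, 0.093, 0, 0.0062, 0.0062, 0.093, 0, 0.0062, 0.0062, 0.093, 0])

```text
t: 23.12
tool_pos: [0.5125, -0.1864, 0.0625]
tool_rot: [3.125, -0.012, -0.016]
contact_force: [-3.5, -0.0, -1.7]
opening: 0.035
```

```bash
python3 - <<'E'
from h import *
o,R=obs(); print(o["t"],o["tool_pos"],R,o["opening"],o["contact_force"])
d=shot("wrist","c10"); print(R.T@(np.array([.5128,-.1867,.025])-o["tool_pos"]))
E
```

```text
23.1167 [ 0.5125 -0.1864  0.0625] [[ 0.9999 -0.0075 -0.0104]
 [-0.0077 -0.9998 -0.0168]
 [-0.0103  0.0168 -0.9998]] 0.03503794528909135 [-3.5178 -0.0324 -1.6602]
[ 0.0007 -0.0004  0.0375]
```

View pics/c10.png

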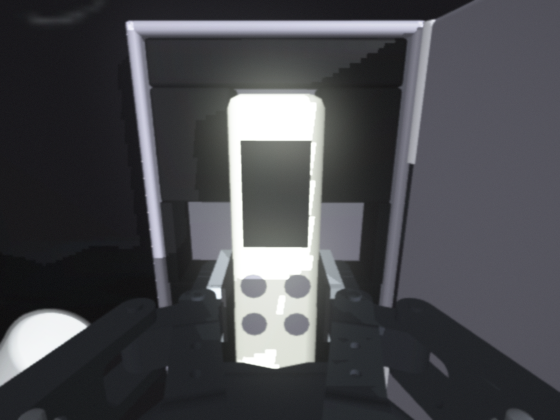

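Emit:
step_arm(targets=[0, 0, 0.006, 0, 0, 0, 0.014, 0, 0, 0, 0.022, 0, 0, 0, 0.029, 0, 0, 0, 0.034, 0, 0, 0, 0.036, 0, 0, 0, 0.036, 0, 0, 0, 0.036, 0])

```text
t: 23.83
tool_pos: [0.5124, -0.1871, 0.0266]
tool_rot: [3.125, -0.012, -0.015]
contact_force: [-0.2, -0.4, -0.6]
opening: 0.0349
```

```bash
python3 - <<'E'
from h import *
o,R=obs(); print(o["t"],o["tool_pos"],R[:,2],o["opening"],o["contact_force"],o["wrist_torque"])
d=shot("wrist","c11")
E
```

```text
23.8333 [ 0.5124 -0.1871  0.0266] [-0.01   -0.0169 -0.9998] 0.03489272200455374 [-0.1661 -0.3884 -0.6101] [ 0.026   0.0263 -0.0148]
```

View pics/c11.png

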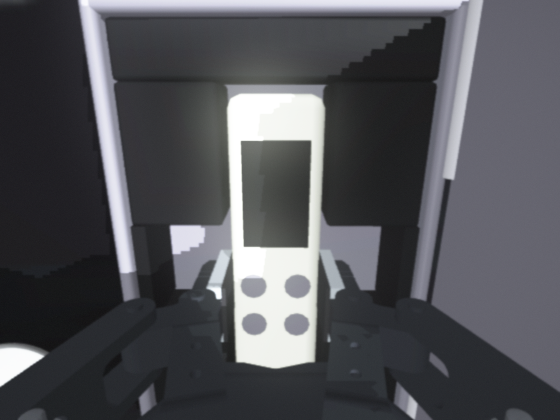

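Emit:
step_arm(targets=[0, 0, 0.002, 0, 0, 0, 0.004, 0, 0, 0, 0.006, 0, 0, 0, 0.007, 0, 0, 0, 0.008, 0, 0, 0, 0.008, 0, 0, 0, 0.008, 0])

```text
t: 24.47
tool_pos: [0.5123, -0.1876, 0.0192]
tool_rot: [3.124, -0.012, -0.016]
contact_force: [-4.9, -1.2, 4.5]
opening: 0.0349
```

Emit:
step_arm(targets=[0, 0, 0.001, 0, 0, 0, 0.002, 0, 0, 0, 0.003, 0, 0, 0, 0.003, 0])

```text
t: 24.8
tool_pos: [0.5126, -0.1879, 0.0182]
tool_rot: [3.124, -0.012, -0.017]
contact_force: [-9.7, 0.8, 14.3]
opening: 0.0355
```

```bash
python3 - <<'E'
from h import *
o,R=obs(); print(o["t"],o["tool_pos"],R[:,2],o["opening"],o["contact_force"],o["wrist_torque"])
d=shot("wrist","c12"); P=cloud(d); q=P[110:245,240:312].reshape(-1,3); q=q[(q[:,2]>.02)&(q[:,2]<.06)]
c=np.linalg.lstsq(np.c_[q[:,:2],np.ones(len(q))],q[:,2],rcond=None)[0]; print("top plane",c, c@[.5125,-.111,1],c@[.5125,-.186,1], c@[.5125,-.261,1])
E
```

```text
24.8 [ 0.5126 -0.1879  0.0182] [-0.0107 -0.0171 -0.9998] 0.0355023256285282 [-9.6623  0.7835 14.3227] [ 0.6274  1.1527 -0.0076]
top plane [-0.0037 -0.0088  0.0398] 0.03895005549555447 0.0396124380698325 0.04027482064411053
```

Emit:
step_arm(targets=[0, 0, 0, 0, 0, 0, 0, 0, 0, 0, 0, 0, 0, 0, -0.001, 0, 0, 0, -0.005, 0, 0, 0, -0.015, 0, 0, 0, -0.03, 0, 0, 0, -0.05, 0, 0, 0, -0.07, 0, 0, 0, -0.085, 0, 0, 0, -0.09, 0, 0, 0, -0.09, 0], grip=0.055)

```text
t: 25.85
tool_pos: [0.5154, -0.1871, 0.1111]
tool_rot: [3.122, -0.012, -0.008]
contact_force: [0.5, 0.8, -0.0]
opening: 0.0551
```

```bash
python3 - <<'E'
from h import *
o,R=obs(); print(o["t"],o["tool_pos"],R,o["opening"],o["contact_force"],o["q"])
d=shot("wrist","c13"); P=cloud(d); X,Y,z=P[...,0],P[...,1],P[...,2]
q=P[(z>.028)&(z<.05)&(abs(X-.5125)<.015)&(Y<-.115)&(Y>-.2)]
c=np.linalg.lstsq(np.c_[q[:,:2],np.ones(len(q))],q[:,2],rcond=None)[0]; print("top plane",len(q),c, c@[.5125,-.111,1],c@[.5125,-.186,1], c@[.5125,-.261,1])
A=P[(z>.06)&(z<.15)&(X>.56)&(X<.65)&(Y<-.09)];c=np.linalg.lstsq(np.c_[A[:,1],A[:,2],np.ones(len(A))],A[:,0],rcond=None)[0]; print("lid",c,len(A))
E
```

```text
25.85 [ 0.5154 -0.1871  0.1111] [[ 1.     -0.0076 -0.0055]
 [-0.0077 -0.9998 -0.0196]
 [-0.0054  0.0196 -0.9998]] 0.05508167912424253 [ 0.4986  0.8168 -0.0455] [-0.4737 -0.0246  1.899  -0.0209  1.2631 -0.4597]
top plane 5950 [-0.0024  0.0004  0.0403] 0.03908314521981635 0.0390511326842366 0.03901912014865685
lid [0.0107 0.0712 0.5753] 32305
```

View pics/c13.png

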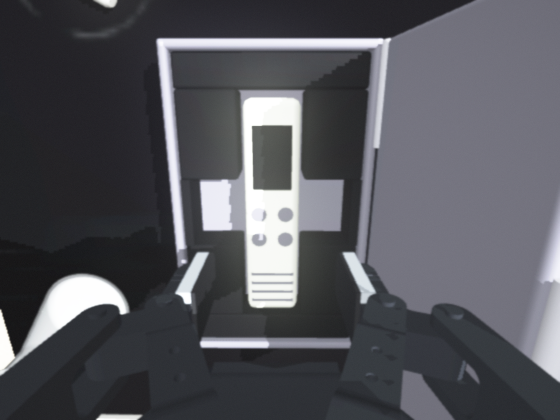

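Emit:
step_arm(targets=[-0.003, -0.01, -0.015, 0, -0.005, -0.025, -0.045, 0, -0.005, -0.045, -0.08, 0, -0.005, -0.06, -0.11, 0, 0.0, -0.07, -0.125, 0, 0.015, -0.072, -0.13, 0, 0.045, -0.072, -0.13, 0, 0.08, -0.072, -0.13, 0, 0.11, -0.072, -0.13, 0, 0.13, -0.072, -0.13, 0, 0.14, -0.072, -0.13, 0, 0.143, -0.072, -0.13, 0], grip=0.0)

```text
t: 26.9
tool_pos: [0.6594, -0.1132, 0.2346]
tool_rot: [3.124, -0.011, -0.017]
contact_force: [0.1, -1.1, 0.1]
opening: -0.0001
```

```bash
python3 - <<'E'
from h import *
d=shot("wrist","c14"); d2=shot("top","c14t"); o,R=obs(); print(o["t"],o["tool_pos"],R,o["opening"],o["contact_force"],o["q"])
i=cv2.imread("pics/c14t.png"); cv2.imwrite("pics/c14tz.png",cv2.resize(i[100:300,240:440],None,fx=3,fy=3))
P=cloud(d); X,Y,z=P[...,0],P[...,1],P[...,2]
for nm,D in (("w",d),("t",d2)):
    Q=cloud(D); s=(Q[...,0]>.61)&(Q[...,0]<.70)&(Q[...,1]>-.19)&(Q[...,1]<-.04)&(Q[...,2]>.01); print(nm,s.sum(), np.percentile(Q[s],[1,50,99],axis=0) if s.sum() else '')
A=P[(z>.06)&(z<.19)&(X>.55)&(X<.66)&(Y<-.09)&(Y>-.28)]; print(len(A))
E
```

```text
27.0 [ 0.6584 -0.1133  0.2356] [[ 0.9999 -0.0075 -0.0105]
 [-0.0077 -0.9998 -0.0177]
 [-0.0103  0.0178 -0.9998]] 0.00025723570119414954 [-0.1431 -0.1485  0.7819] [-0.2733  0.1549  1.4961 -0.0199  1.4959 -0.2642]
w 43481 [[ 0.6113 -0.1205  0.2484]
 [ 0.6558 -0.1007  0.3081]
 [ 0.6992 -0.0918  0.3317]]
t 3110 [[ 0.6142 -0.1675  0.3791]
 [ 0.642  -0.1023  0.5458]
 [ 0.6955 -0.0429  0.5618]]
5187
```

View pics/c14.png

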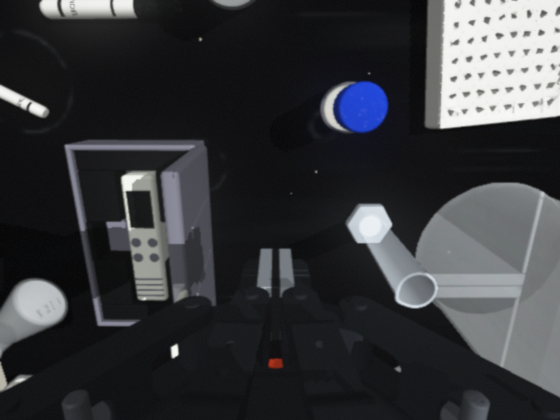

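View pics/c14tz.png

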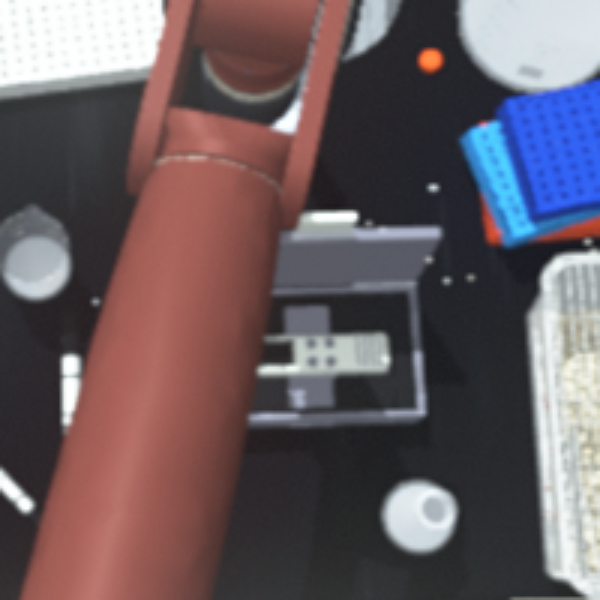

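```bash
python3 - <<'E'
from h import *
d=load("c14"); 
for uv in [(365,225),(385,250),(405,280),(415,275),(435,290),(415,305),(190,190),(185,230),(210,200),(205,260),(175,220),(190,285)]: print(uv,dep(d,uv))
E
```

```text
(365, 225) [ 0.7535 -0.1693  0.0338]
(385, 250) [ 0.7552 -0.1682  0.1001]
(405, 280) [ 0.7549 -0.169   0.1516]
(415, 275) [ 0.7621 -0.1651  0.151 ]
(435, 290) [ 0.7792 -0.1785  0.1501]
(415, 305) [ 0.7653 -0.1914  0.1506]
(190, 190) [ 0.596  -0.1007  0.1419]
(185, 230) [ 0.5978 -0.1212  0.1688]
(210, 200) [ 0.5797 -0.1494  0.0021]
(205, 260) [ 0.5927 -0.1775  0.1004]
(175, 220) [ 0.5935 -0.1123  0.1739]
(190, 285) [ 0.5972 -0.1636  0.1673]
```

Emit:
step_arm(targets=[0, 0, 0.01, 0, 0, 0, 0.03, 0, 0, 0, 0.055, 0, 0, 0, 0.075, 0, -0.005, 0, 0.088, 0, -0.015, 0, 0.093, 0, -0.025, 0, 0.093, 0, -0.035, 0, 0.093, 0, -0.04, 0, 0.093, 0, -0.04, 0, 0.093, 0])

```text
t: 27.83
tool_pos: [0.6168, -0.1148, 0.1444]
tool_rot: [3.123, -0.013, -0.013]
contact_force: [0.6, -0.1, -0.6]
opening: -0.0001
```

```bash
python3 - <<'E'
from h import *
o,R=obs(); print(o["t"],o["tool_pos"],R,o["contact_force"],o["q"])
for p in [(.571,.144),(.546,.137),(.523,.123),(.505,.104),(.492,.0815),(.4855,.056)]: print(p,R.T@(np.array([p[0],-.115,p[1]])-o["tool_pos"]))
E
```

```text
27.8333 [ 0.6168 -0.1148  0.1444] [[ 0.9999 -0.0079 -0.0087]
 [-0.0081 -0.9998 -0.0184]
 [-0.0085  0.0184 -0.9998]] [ 0.5749 -0.0593 -0.6421] [-0.2936  0.1281  1.6811 -0.0207  1.3354 -0.2807]
(0.571, 0.144) [-0.0458  0.0005  0.0008]
(0.546, 0.137) [-0.0708  0.0006  0.008 ]
(0.523, 0.123) [-0.0937  0.0005  0.0222]
(0.505, 0.104) [-0.1115  0.0003  0.0414]
(0.492, 0.0815) [-0.1243  0.      0.064 ]
(0.4855, 0.056) [-0.1306 -0.0004  0.0895]
```

Emit:
step_arm(targets=[-0.01, 0, 0, 0, -0.02, 0, 0, 0, -0.03, 0, 0, 0, -0.04, 0, 0, 0, -0.05, 0, 0.001, 0, -0.06, 0, 0.004, 0, -0.07, 0, 0.008, 0, -0.078, 0, 0.012, 0, -0.086, 0, 0.017, 0, -0.094, 0, 0.022, 0, -0.094, 0, 0.022, 0])

```text
t: 28.75
tool_pos: [0.5202, -0.1143, 0.1213]
tool_rot: [3.124, -0.013, -0.019]
contact_force: [-0.6, -0.3, 0.1]
opening: -0.0001
```

```bash
python3 - <<'E'
from h import *
o,R=obs(); print(o["t"],o["tool_pos"],R,o["contact_force"],o["q"])
d=shot("scene","c15"); i=cv2.imread("pics/c15.png"); cv2.imwrite("pics/c15z.png",cv2.resize(i[120:320,220:460],None,fx=3,fy=3))
for p in [(.523,.123),(.505,.104),(.492,.0815),(.4855,.056)]: print(p,R.T@(np.array([p[0],-.115,p[1]])-o["tool_pos"]))
E
```

```text
28.75 [ 0.5202 -0.1143  0.1213] [[ 0.9999 -0.0081 -0.0124]
 [-0.0084 -0.9998 -0.0179]
 [-0.0122  0.018  -0.9998]] [-0.6217 -0.3295  0.1338] [-0.3448 -0.0679  1.9225 -0.0219  1.2926 -0.3305]
(0.523, 0.123) [ 0.0028  0.0008 -0.0017]
(0.505, 0.104) [-0.015   0.0006  0.0175]
(0.492, 0.0815) [-0.0277  0.0003  0.0402]
(0.4855, 0.056) [-0.0339 -0.0001  0.0657]
```

View pics/c15z.png

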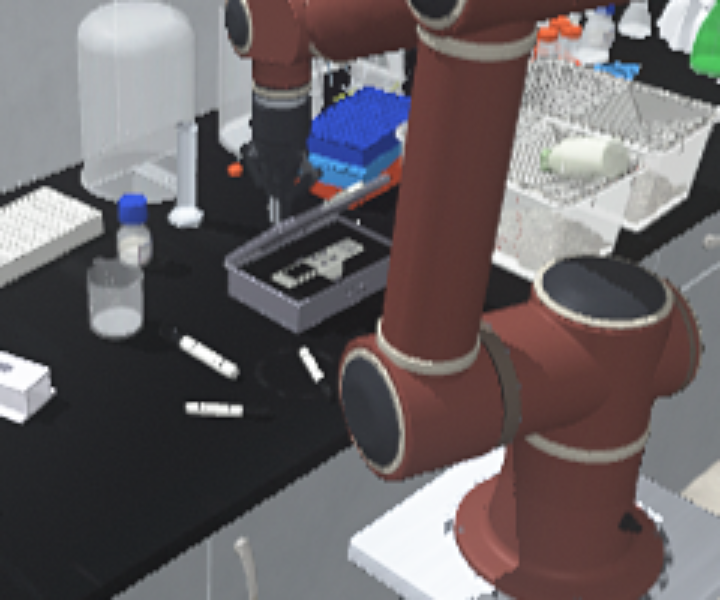

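Emit:
step_arm(targets=[-0.004, 0, 0.004, 0, -0.008, 0, 0.009, 0, -0.012, 0, 0.014, 0, -0.016, 0, 0.02, 0, -0.02, 0, 0.027, 0, -0.024, 0, 0.034, 0, -0.027, 0, 0.041, 0, -0.03, 0, 0.049, 0, -0.032, 0, 0.057, 0, -0.034, 0, 0.062, 0, -0.034, 0, 0.065, 0, -0.034, 0, 0.065, 0])

```text
t: 29.8
tool_pos: [0.4855, -0.1151, 0.0565]
tool_rot: [3.124, -0.013, -0.021]
contact_force: [-0.7, 0.0, -0.0]
opening: 0.0002
```

```bash
python3 - <<'E'
from h import *
o,R=obs(); print(o["t"],o["tool_pos"],R,o["contact_force"],o["q"])
E
```

```text
29.8 [ 0.4855 -0.1151  0.0565] [[ 0.9999 -0.0082 -0.0135]
 [-0.0084 -0.9998 -0.0175]
 [-0.0134  0.0176 -0.9998]] [-0.6551  0.0317 -0.0441] [-0.3701 -0.0638  2.0384 -0.023   1.1734 -0.3528]
```

Emit:
step_arm(targets=[-0.003, 0, 0.001, 0, -0.006, 0, 0.002, 0, -0.008, 0, 0.003, 0, -0.008, 0, 0.004, 0, -0.008, 0, 0.005, 0])

```text
t: 30.22
tool_pos: [0.4806, -0.116, 0.0558]
tool_rot: [3.123, -0.013, -0.011]
contact_force: [-1.9, 4.5, 21.9]
opening: -0.0
```

Emit:
step_arm(targets=[0, 0, -0.01, 0, 0, 0, -0.03, 0, -0.01, 0.01, -0.06, 0, -0.02, 0.02, -0.09, 0, -0.03, 0.03, -0.12, 0, -0.04, 0.04, -0.138, 0, -0.045, 0.045, -0.145, 0, -0.045, 0.045, -0.148, 0, -0.045, 0.045, -0.148, 0])

```text
t: 30.97
tool_pos: [0.4361, -0.1577, 0.2045]
tool_rot: [3.123, -0.015, -0.011]
contact_force: [0.3, 0.3, 0.3]
opening: 0.0001
```

```bash
python3 - <<'E'
from h import *
d=shot("wrist","c16"); o,R=obs(); print(o["t"],o["tool_pos"],R,o["contact_force"],o["q"])
P=cloud(d); X,Y,z=P[...,0],P[...,1],P[...,2]
s=(X>.46)&(X<.57)&(Y<-.1)&(Y>-.27)&(z>.03)&(z<.09); c=np.linalg.lstsq(np.c_[P[s][:,:2],np.ones(s.sum())],P[s][:,2],rcond=None)[0]; print("lid top",c,c@[.5125,-.185,1],c@[.45,-.185,1])
s=(X>.39)&(X<.447)&(abs(Y+.186)<.04)&(z>.008)&(z<.12); print(s.sum(),np.percentile(P[s],[1,25,50,75,99],axis=0))
E
```

```text
31.0167 [ 0.4358 -0.1573  0.2034] [[ 0.9999 -0.0086 -0.0086]
 [-0.0087 -0.9998 -0.0177]
 [-0.0085  0.0177 -0.9998]] [-0.124  -1.1634 -0.0814] [-0.4951 -0.3314  2.0059 -0.0198  1.4663 -0.4844]
lid top [-0.0015 -0.0003  0.0578] 0.057019113882699424 0.05711481554413349
2165 [[ 0.4109 -0.2112  0.0429]
 [ 0.42   -0.1962  0.0558]
 [ 0.4295 -0.183   0.0565]
 [ 0.4393 -0.1698  0.0571]
 [ 0.4468 -0.1564  0.0595]]
```

View pics/c16.png

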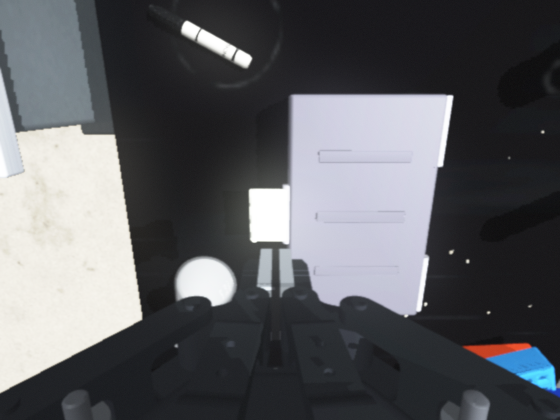

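Emit:
step_arm(targets=[-0.005, 0.008, 0.01, 0, -0.01, 0.018, 0.03, 0, -0.0145, 0.0255, 0.06, 0, -0.0145, 0.0255, 0.085, 0, -0.0145, 0.0255, 0.105, 0, -0.0145, 0.0255, 0.12, 0, -0.0145, 0.0255, 0.127, 0, -0.0145, 0.0255, 0.129, 0, -0.0145, 0.0255, 0.129, 0, -0.0145, 0.0255, 0.129, 0])

```text
t: 31.85
tool_pos: [0.4203, -0.1851, 0.0754]
tool_rot: [3.123, -0.013, -0.013]
contact_force: [-0.0, -0.2, -0.0]
opening: 0.0002
```

Emit:
step_arm(targets=[0, 0, 0.006, 0, 0, 0, 0.012, 0, 0, 0, 0.018, 0, 0, 0, 0.024, 0, 0, 0, 0.03, 0, 0, 0, 0.036, 0, 0, 0, 0.042, 0, 0, 0, 0.048, 0, 0, 0, 0.053, 0, 0, 0, 0.053, 0, 0, 0, 0.053, 0])

```text
t: 32.77
tool_pos: [0.4195, -0.1857, 0.0217]
tool_rot: [3.124, -0.013, -0.014]
contact_force: [-0.5, -0.3, -0.2]
opening: 0.0001
```

```bash
python3 - <<'E'
from h import *
o,R=obs(); print(o["t"],o["tool_pos"],R,o["contact_force"],o["q"])
print(R.T@(np.array([.4316,-.185,.022])-o["tool_pos"]))
E
```

```text
32.7667 [ 0.4195 -0.1857  0.0217] [[ 0.9999 -0.0083 -0.0091]
 [-0.0085 -0.9998 -0.0173]
 [-0.0089  0.0174 -0.9998]] [-0.5054 -0.2815 -0.2103] [-0.5673 -0.1128  2.1516 -0.0219  1.1012 -0.549 ]
[ 0.0121 -0.0008 -0.0004]
```

Now push toward the case front.

Emit:
step_arm(targets=[0.003, 0, 0, 0, 0.006, 0, 0, 0, 0.009, 0, 0, 0, 0.011, 0, 0, 0, 0.013, 0, 0, 0, 0.015, 0, 0, 0, 0.016, 0, 0, 0, 0.016, 0, 0, 0])

```text
t: 33.43
tool_pos: [0.4252, -0.1853, 0.0204]
tool_rot: [3.127, -0.009, -0.06]
contact_force: [-43.4, -1.3, 28.8]
opening: -0.0002
```

Emit:
step_arm(targets=[-0.006, 0, 0, 0, -0.012, 0, 0, 0, -0.025, 0, 0, 0, -0.035, 0, -0.01, 0, -0.04, 0, -0.03, 0, -0.04, 0, -0.055, 0, -0.04, 0, -0.085, 0, -0.04, 0, -0.115, 0, -0.04, 0, -0.14, 0, -0.04, 0, -0.155, 0, -0.04, 0, -0.16, 0, -0.04, 0, -0.16, 0])

```text
t: 34.43
tool_pos: [0.3929, -0.1834, 0.1839]
tool_rot: [3.124, -0.008, -0.053]
contact_force: [0.0, 0.4, -0.5]
opening: -0.0001
```

```bash
python3 - <<'E'
from h import *
d=shot("wrist","c17"); e=shot("scene","c17s"); o,R=obs(); print(o["t"],o["tool_pos"],R,o["contact_force"],o["q"])
i=cv2.imread("pics/c17s.png"); cv2.imwrite("pics/c17sz.png",cv2.resize(i[120:320,220:460],None,fx=3,fy=3))
P=cloud(d); X,Y,z=P[...,0],P[...,1],P[...,2]
s=(X>.46)&(X<.57)&(Y<-.1)&(Y>-.27)&(z>.03)&(z<.09); c=np.linalg.lstsq(np.c_[P[s][:,:2],np.ones(s.sum())],P[s][:,2],rcond=None)[0]; print("lid top",c,c@[.5125,-.185,1],c@[.45,-.185,1])
s=(X>.38)&(X<.4465)&(abs(Y+.186)<.024)&(z>.004)&(z<.12); Q=P[s]; print(s.sum(),np.percentile(Q,[1,25,50,75,99],axis=0))
for a in np.arange(.008,.056,.006):
    q=Q[(Q[:,2]>a)&(Q[:,2]<a+.006)]; print(round(a,3),len(q),q[:,0].mean() if len(q) else '')
E
```

```text
34.5333 [ 0.3913 -0.1825  0.1808] [[ 0.9992 -0.0051 -0.0388]
 [-0.0056 -0.9999 -0.0136]
 [-0.0388  0.0138 -0.9992]] [0.3114 0.2777 0.7037] [-0.5876 -0.3813  2.0817 -0.033   1.4661 -0.5784]
lid top [-0.0012 -0.0002  0.0576] 0.05697981669180761 0.05705462632346571
953 [[ 0.436  -0.2094  0.0211]
 [ 0.4385 -0.197   0.0343]
 [ 0.4399 -0.1852  0.0509]
 [ 0.4429 -0.1735  0.0541]
 [ 0.4464 -0.1622  0.056 ]]
0.008 0 
0.014 2 0.4362938492490637
0.02 177 0.4373607656934269
0.026 42 0.43852980136663416
0.032 51 0.4385110761487593
0.038 52 0.4385202876385492
0.044 87 0.4388564765678738
0.05 533 0.44250901422980554
```

View pics/c17.png

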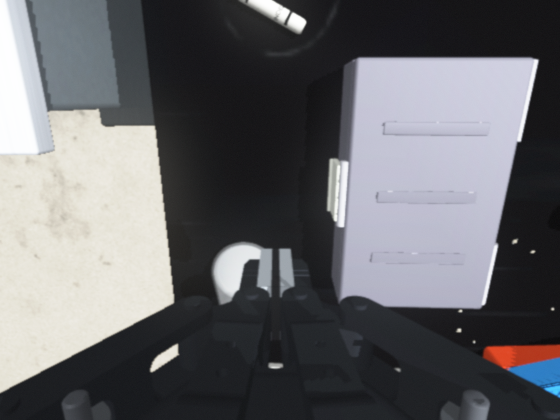

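View pics/c17sz.png

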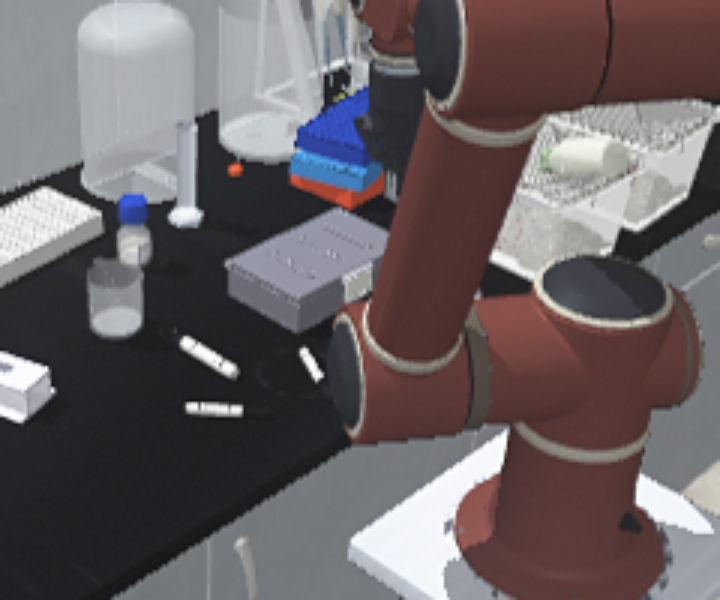

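```bash
python3 - <<'E'
from station import ticket
print(ticket.finish_job())
E
```

```text
the job is handed in; nothing more can be done
None
```

The meter is packed: it lies screen up in the case, the lid is shut and the latch is folded down. I handed the job in at about 34.5 s of the 72 s allowed.

I took the large marker pen out of the case and laid it on the bench at about (0.49, 0.05). I then drew the meter out of the dock by its free end, laid it down and let go. Finally I took it at its middle, set it in the cut-out, let go, shut the lid and folded the latch.

**Last checks**
- **Meter:** its top measured level at about 39 mm, against 38 mm expected for a meter flat on the cut-out floor.
- **Lid:** level at about 57 mm, against 56 mm when shut.
- **Latch:** its outer face stood upright at x ≈ 0.4385, against 0.4396 expected when fastened.
- **Gripper:** about 180 mm above the bench, touching nothing.
- **Bystanders:** I did not measure their positions again at the end. The ones in my last pictures looked unmoved.

**What did not go cleanly**
- **Push on the latch:** the wrist force reached about 43 N sideways (52 N in all), because the closed fingers were thicker than I had reckoned. It was the fingertips that pressed, and I backed off at once. It is well under the 120 N wrist limit, but would be over 40 N if the fingers count as the gripper's body.
- **Lid brushed:** the lid was found about 0.08 rad further open after I set the meter in, so the gripper or wrist must have touched it, with a few newtons and at most about 10 N.
- **Tool tilt:** the tool drifted about 1–2° off vertical from move to move. I corrected part of it with extra moves before gripping the meter.

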